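Unpile the new stock onto its display stands

TASK

The new stock has been left in one pile: take it apart from the top, one thing at a time, and set each thing upright in the middle of its own display stand: the tea light in the small brass saucer, the black carton on the solid wooden block, the wrapped soap on the slatted wooden rack, the round tin in the white dish. The carton and the soap shall lie square on their stands, long side along long side. Keep the things upright all the way, and leave the hare figure and the wooden bowl candle where they are.

Things in the scene. Friction and masses are not known exactly. Their poses are not given: they have to be found in the camera images.
- tealight: Tea light in a round aluminium cup, 38 mm across, 15 mm high, 20 g; at the start on top of the pile. Origin: centre of its underside, z up.
- carton: Small black cardboard carton, closed, rigid; 50 mm along its x, 62 mm along its y, 40 mm high (z), about 60 g; in the pile under the tea light. Origin: centre of its underside.
- soap: Cream-coloured wrapped bar of soap, a flat box 50 mm along its x, 75 mm along its y, 26 mm high (z), about 105 g; in the pile under the carton. Origin: centre of its underside.
- tin: Round white balm tin, 69 mm across its lid (the top 12 mm) and 66 mm below, 34 mm high, about 90 g, closed; at the bottom of the (slightly uneven) pile, on the table. Origin: centre of its underside, z up.
- coaster: Stand for the tea light: small round brass saucer, 72 mm across, fixed to the table. Flat floor 66 mm across, 4 mm above the table; rim 7 mm above the table. Origin: centre of its underside, z up.
- block: Stand for the carton: solid dark wooden block, fixed to the table; 76 mm along its x, 90 mm along its y, flat top 25 mm above the table. Origin: centre of its underside.
- rack: Stand for the soap: light wooden rack of five slats that run along its y, fixed to the table; 77 mm along its x, 100 mm along its y, slat tops 14 mm above the table, no rim. Origin: centre of its underside.
- dish: Stand for the tin: round white ceramic dish, 112 mm across, fixed to the table. Flat floor at least 92 mm across, 6 mm above the table; rim 10 mm above the table. Origin: centre of its underside, z up.
- bowl_candle: Bystander, to be left alone: turned wooden bowl filled with wax, 93 mm across, 65 mm high, standing loose among the stands. Origin: centre of its underside.
- hare: Bystander, to be left alone: black glazed hare figure, 38 mm along its x, 75 mm along its y, 39 mm high, standing loose among the stands. Origin: centre of its underside. (Also fixed on the table: the lamp's upright post, 45 mm thick and 0.48 m tall, at x = 0.46, y = -0.205, between the gripper's start and the work, its shade above it; and a glass dome at x = 0.36, y = 0.43.)

How it is judged (in metres and radians):
On the way, in this order (a step that is already met when the one before it is completed fails the run):
1. the tea light stands in the brass saucer, let go (horizontal distance between tealight and coaster below 0.012 m and z of tealight in the frame of coaster between 0.001 and 0.007 m and angle between tealight's own z axis and vertical below 0.1 rad and linear speed of tealight below 0.03 m/s and contact force between the fingers and tealight below 0.3 N), for 0.2 s.
2. the black carton stands squarely on the wooden block, let go (horizontal distance between carton and block below 0.012 m and z of carton in the frame of block between 0.022 and 0.028 m and angle between carton's own z axis and vertical below 0.1 rad and linear speed of carton below 0.03 m/s and contact force between the fingers and carton below 0.3 N and angle between the y axis of carton and the y axis of block, either way round below 0.2 rad), for 0.2 s.
3. the soap lies squarely on the slatted rack, let go (horizontal distance between soap and rack below 0.012 m and z of soap in the frame of rack between 0.011 and 0.017 m and angle between soap's own z axis and vertical below 0.1 rad and linear speed of soap below 0.03 m/s and contact force between the fingers and soap below 0.3 N and angle between the y axis of soap and the y axis of rack, either way round below 0.2 rad), for 0.2 s.
4. the tin stands in the white dish, let go (horizontal distance between tin and dish below 0.014 m and z of tin in the frame of dish between 0.003 and 0.009 m and angle between tin's own z axis and vertical below 0.1 rad and linear speed of tin below 0.03 m/s and contact force between the fingers and tin below 0.3 N), for 0.2 s.
At the end, for the whole second after the job is handed in: Each thing rests flat and released on its stand (tilt under 0.1 rad, height within 3 mm): tea light, carton and soap within 12 mm of the middle of saucer, block and rack, tin within 14 mm of the dish's; carton and soap within 0.2 rad of their stands' long sides (all of step 1 and all of step 2 and all of step 3 and all of step 4); the robot touches nothing.
It fails at once if the hare figure is pushed more than 20 mm from its place (distance of hare from where it was at the start of the episode above 0.02 m).
It fails at once if the wooden bowl candle is pushed more than 20 mm from its place (distance of bowl_candle from where it was at the start of the episode above 0.02 m).
It fails at once if a thing of the pile is tipped by more than 0.6 rad (angle between any of tealight, carton, soap, tin's own z axis and vertical above 0.6 rad).
It also fails if it takes over 115 s, if anything falls off the work surface, if the arm or the gripper's body presses on something with over 40 N, if the wrist force passes 120 N, or if a joint passes its speed limit or range.

ROBOT

A 6-joint arm with a two-finger parallel gripper is mounted at the origin on a cart in front of the work surface, level with it; the furniture and walls round the work are solid. World frame = base frame: x ahead of the robot, y to its left, z up, the work surface at z = 0. Lengths are in mm, angles in rad, forces in N, time in s.
With the tool pointing down it reaches from about 275 to 1000 mm from the base axis. Payload 8.4 kg.
Tool frame: the origin (TCP) lies midway between the tips of the shut fingers; the grasp point (between the pads) lies 19 mm behind it; y points along the fingers, z is the direction in which the jaws open and shut, and the axes are right-handed (so a half turn about y gives the same grasp; the last joint's range is limited). The gripper opens to 85 mm and grips with 20 to 120 N. Pads are 22 mm wide; open, the fingers measure 114 mm over their backs; the gripper's body (76 mm by 85 mm) begins 54 mm behind the grasp point. The pads swing forward as they close: fully open they stand 13 mm farther back than shut.
Start: joints at [1.217, 0.353, 1.633, -0, 1.155, -0.002], TCP at [215.366, 586.724, 231.281] pointing down, gripper open.
Joint ranges: [-2.63, 2.63], [-0.92, 2.1], [0.06, 2.66], [-1.3, 4.44], [0, 2.69], [-3.02, 3.02]. Speed limits (rad/s): [2.22, 2.22, 2.79, 3.14, 3.14, 3.14].

INTERFACE

Orientations are given as [roll, pitch, yaw] about the fixed x, y, z axes, in that order (R = Rz(yaw) Ry(pitch) Rx(roll)).
In Python, from rig import r, imaging gives the robot as it stands. The module is installed in compiled form; this text tells all that it offers.
- The arm moves only by the tool send_rows, never from a script. Its argument "series" is a list of rows, each a list of 6 numbers: the shift along the tool's x, y, z in m, then the turn, a rotation vector about the tool's x, y, z in degrees. In form: [[dx, dy, dz, ax, ay, az], ...]. A call has 1 to 8 rows; each row shifts and turns the commanded pose from where the row before left it, along the tool's axes as they then stand; what a row does not reach is not made up. A row lasts 1/10 s, in which the tool goes at most 50 mm and 8.59 degrees, less where a joint would pass 70% of its speed; a pose out of reach is approached as far as the arm can. A call is refused whole if a number of a shift passes 0.05 or a number of a turn 8.59, either way. A call with a gripper value outside its range is refused whole. "gripper" is the opening, from 0 (shut) to 1 (fully open), set as the call begins (left out, the last holds). The fingers move at their own pace and stop on an object; "squeeze" is the grip in N (left out, the last holds). Time passes only in rows, so rows that do not move let the fingers close. It gives the time, the measured TCP pose, the force and the opening at its end, in the units of the state.
- r.sense(): the state, without advancing time (a new reading comes with each control period).
- imaging.grab_frame(name): name is "side" or "top" or "wrist"; returns a dict with "frame" (420x560x3 uint8, red, green, blue), "depth" (420x560 float32, mm along the optical axis (not along the pixel's ray), 0 where there is no reading), "intrinsics" (3x3 intrinsics, pixels), "origin" and "rotation" of the camera in the world. Camera axes: x right, y down, z forward; pixel columns grow to the right and rows downward; lengths in mm; the calibration is good to about 2 mm. The wrist camera is an equidistant fisheye: a pixel r from the principal point sees the ray r / f radians off the axis. A picture is of the moment at which its call begins.
- r.sign_off(): hands the job in, once; it reports no verdict.
The state is a dict: "clock": time; "qpos": joint angles; "qvel": joint speeds; "joint_efforts": joint torques, N m; "eef_pos": TCP position; "tcp_rot": TCP orientation; "contact_force": force on the tool from outside, world axes, zero at the start; "wrist_torque": the same for the moment, N m; "opening": opening from 0.0 (shut) to 1.0 (fully open).
Only numpy, scipy, OpenCV 4.12 (cv2) and the standard library are available. Lean on these libraries where they do the work, as an engineer would, in place of code of your own. Each camera call takes 0.05 s, during which the arm holds its last target.

## Working session

There is one attempt and no reset: what is moved stays moved. The work goes in short steps, Python scripts to look and compute and a tool call to move; the robot and the scene stay as the last step left them, time stands still between calls to the robot, and variables do not carry over. Pictures are saved under pics/ and viewed, and the job is handed in when it is done.

Besides the shell and the picture viewer there is one more tool, called in YAML: its name, and indented under it one key for each argument. send_rows: Moves the arm, as the interface text tells. Its arguments: {"type":"object","properties":{"series":{"type":"array","items":{"type":"array","items":{"type":"number"}}},"gripper":{"type":"number"},"squeeze":{"type":"number"}},"required":["series"]}

```bash
ls; mkdir -p pics; cat > h.py <<'E'
import numpy as np, cv2
from rig import r, imaging
def grab(n,tag):
    d=imaging.grab_frame(n)
    np.savez(f'pics/{tag}.npz',**{k:np.array(v) for k,v in d.items()})
    cv2.imwrite(f'pics/{tag}.png',d['frame'][:,:,::-1]); return d
def ray(d,u,v,fish=False):
    K=np.array(d['intrinsics']);R=np.array(d['rotation'])
    x=(u-K[0,2])/K[0,0];y=(v-K[1,2])/K[1,1]
    if fish:
        th=np.hypot(x,y); s=np.sin(th)/max(th,1e-9); c=np.array([x*s,y*s,np.cos(th)])
    else: c=np.array([x,y,1.])
    return R@c
def onz(d,u,v,z,fish=False):
    o=np.array(d['origin']);k=ray(d,u,v,fish); return o+k*(z-o[2])/k[2]
E
python3 - <<'E'
from h import *
s=r.sense();print(s)
for n in('side','top','wrist'):
    d=grab(n,n+'0');print(n,d['intrinsics'],d['origin'],d['rotation'])
E
```

```text
pics
{'clock': 0.0, 'qpos': array([ 1.21659621e+00,  3.53608786e-01,  1.63414700e+00, -9.71021295e-06,
        1.15518110e+00, -2.39389933e-03]), 'qvel': array([-0.00249911, -0.00284698,  0.0006766 ,  0.0009717 , -0.00070342,
       -0.00037106]), 'joint_efforts': array([ 6.13061839e-04, -6.05238247e+01, -3.42083824e+01, -8.59062402e-05,
        9.39871272e-03,  1.46935776e-06]), 'eef_pos': array([215.20578697, 586.27474894, 230.58075391]), 'tcp_rot': array([-1.57214057e+00, -5.66032773e-06, -3.51802283e-01]), 'contact_force': array([ 0.24572812, -0.35055589, -0.42240841]), 'wrist_torque': array([-0.00186121, -0.04925863, -0.02103524]), 'opening': 1.0015105728485911}
side [[535.899695     0.         276.98697445]
 [  0.         535.899695   207.16358633]
 [  0.           0.           1.        ]] [424.63766782 857.33046843 624.03658632] [-2.22731985  0.0061341  -2.99915091]
top [[452.60067188   0.         275.89346947]
 [  0.         452.60067188 207.44012314]
 [  0.           0.           1.        ]] [363.04501248 136.92943135 972.24407715] [-2.93895779e+00 -2.92541289e-03 -1.60925651e+00]
wrist [[325.1922621    0.         282.74422247]
 [  0.         325.1922621  203.28387704]
 [  0.           0.           1.        ]] [138.64635746 615.27762748 372.37563542] [2.81899907e+00 1.93552005e-03 1.21889687e+00]
```

```bash
sed -i "s/^import numpy as np, cv2/import numpy as np, cv2\nfrom scipy.spatial.transform import Rotation as Ro/; s/R=np.array(d\['rotation'\])/R=Ro.from_euler('xyz',np.array(d['rotation'])).as_matrix()/" h.py; cat h.py | head -12
```

```text
import numpy as np, cv2
from scipy.spatial.transform import Rotation as Ro
from rig import r, imaging
def grab(n,tag):
    d=imaging.grab_frame(n)
    np.savez(f'pics/{tag}.npz',**{k:np.array(v) for k,v in d.items()})
    cv2.imwrite(f'pics/{tag}.png',d['frame'][:,:,::-1]); return d
def ray(d,u,v,fish=False):
    K=np.array(d['intrinsics']);R=Ro.from_euler('xyz',np.array(d['rotation'])).as_matrix()
    x=(u-K[0,2])/K[0,0];y=(v-K[1,2])/K[1,1]
    if fish:
        th=np.hypot(x,y); s=np.sin(th)/max(th,1e-9); c=np.array([x*s,y*s,np.cos(th)])
```

View pics/top0.png

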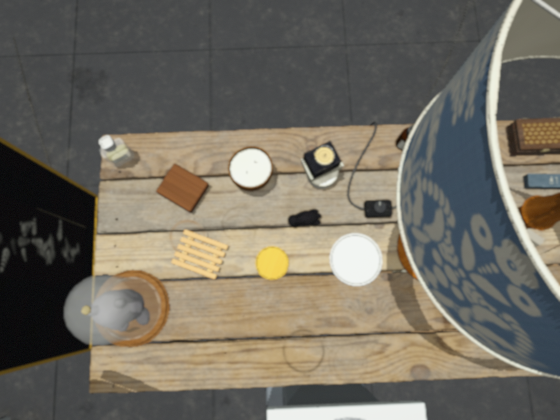

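View pics/side0.png

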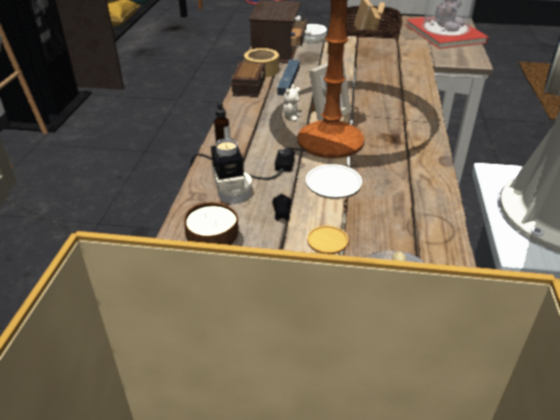

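View pics/wrist0.png

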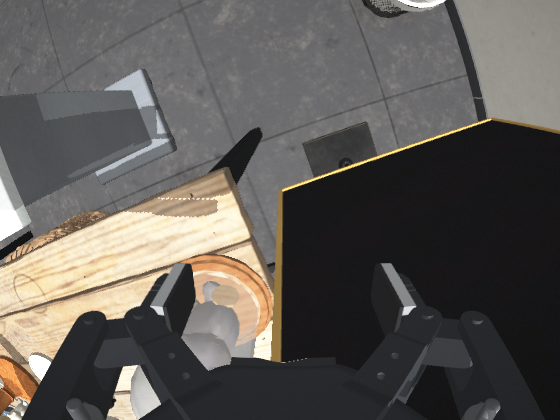

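```bash
cat >> h.py <<'E'
def cloud(d):
    D=d['depth'];K=np.array(d['intrinsics']);R=Ro.from_euler('xyz',np.array(d['rotation'])).as_matrix()
    v,u=np.mgrid[:D.shape[0],:D.shape[1]]
    c=np.stack([(u-K[0,2])/K[0,0]*D,(v-K[1,2])/K[1,1]*D,D],-1)
    P=c@R.T+np.array(d['origin']);P[D==0]=np.nan;return P
def load(t): return dict(np.load(f'pics/{t}.npz'))
E
python3 - <<'E'
from h import *
d=load('top0');P=cloud(d)
for u,v in [(324,157),(335,148),(322,180),(250,168),(182,187),(200,254),(272,263),(356,260),(305,218),(130,310),(60,250),(80,190),(250,300),(450,200),(20,210),(10,150),(90,280),(95,180)]:
    print((u,v),np.round(P[v,u]),d['frame'][v,u])
d=load('side0');P=cloud(d)
for u,v in [(80,240),(230,250),(500,270),(300,300),(100,300),(228,150),(228,165),(235,182),(334,180)]:
    print((u,v),np.round(P[v,u]))
im=load('top0')['frame'][110:310,130:420,::-1]
cv2.imwrite('pics/t0z.png',cv2.resize(im,None,fx=2.75,fy=2.75,interpolation=cv2.INTER_CUBIC))
im=load('side0')['frame'][120:260,160:380,::-1]
cv2.imwrite('pics/s0z.png',cv2.resize(im,None,fx=3.5,fy=3.5,interpolation=cv2.INTER_CUBIC))
E
```

```text
(324, 157) [640.  28. 107.] [222 204 148]
(335, 148) [695. -12.  -1.] [143 130 109]
(322, 180) [612.  26.  34.] [184 182 165]
(250, 168) [639. 178.  53.] [242 245 236]
(182, 187) [610. 327.  27.] [145  96  58]
(200, 254) [465. 291.  12.] [243 210 148]
(272, 263) [441. 139.   7.] [244 216  96]
(356, 260) [441. -40.   5.] [242 245 242]
(305, 218) [531.  66.  29.] [38 36 40]
(130, 310) [357. 380. 193.] [133 133 131]
(60, 250) [479. 563.  64.] [21 19 18]
(80, 190) [623. 564. -17.] [14 12 11]
(250, 300) [366. 189.  -1.] [180 160 129]
(450, 200) [439. -12. 605.] [61 77 92]
(20, 210) [530. 563. 217.] [12 11 11]
(10, 150) [623. 565. 257.] [12 10 11]
(90, 280) [408. 443. 207.] [122 123 121]
(95, 180) [ 883.  865. -853.] [76 78 78]
(80, 240) [625. 564. 347.]
(230, 250) [504. 564. 351.]
(500, 270) [306. 559. 351.]
(300, 300) [450. 565. 305.]
(100, 300) [624. 564. 278.]
(228, 150) [634.  44. 112.]
(228, 165) [633.  57.  88.]
(235, 182) [622.  59.  53.]
(334, 180) [441. -43.   4.]
```

View pics/t0z.png

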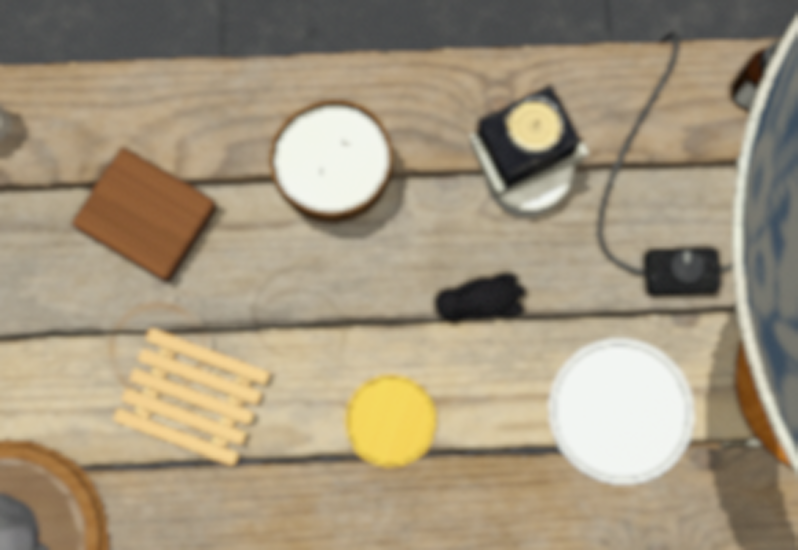

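View pics/s0z.png

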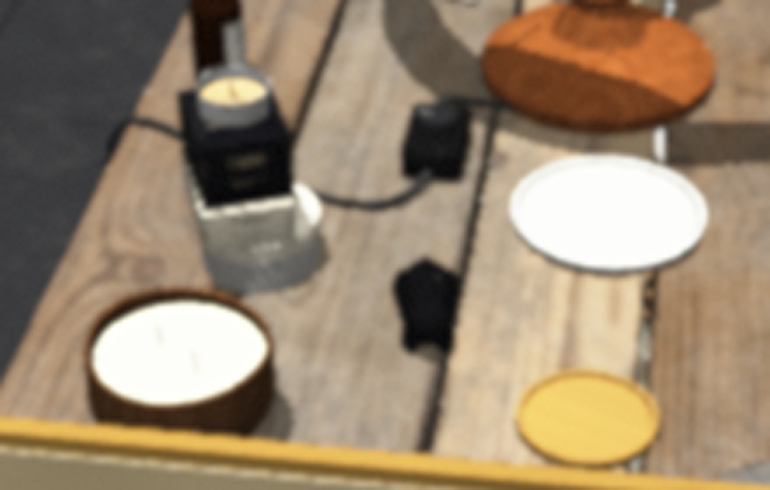

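```bash
python3 - <<'E'
from h import *
for t in('top0','side0'):
    d=load(t);P=cloud(d);p=P.reshape(-1,3);p=p[~np.isnan(p[:,0])]
    def box(n,x0,x1,y0,y1,z0,z1):
        m=(p[:,0]>x0)&(p[:,0]<x1)&(p[:,1]>y0)&(p[:,1]<y1)&(p[:,2]>z0)&(p[:,2]<z1)
        q=p[m]
        if len(q): print(t,n,len(q),np.round(np.percentile(q,0.5,0)),np.round(np.percentile(q,99.5,0)))
    box('shade',0,900,-700,200,300,900)
    for a in range(400,800,50): box(f'shade{a}',0,900,-700,200,a,a+50)
    box('dome',250,480,330,540,30,900)
    box('wall',0,900,545,590,20,900)
    box('tall things',100,900,-100,540,120,300)
E
```

```text
top0 shade 36242 [ 285. -210.  410.] [650. -10. 690.]
top0 shade400 929 [ 437. -215.  405.] [ 482. -181.  450.]
top0 shade450 5358 [ 273. -224.  452.] [650. -10. 500.]
top0 shade500 5630 [ 286. -195.  500.] [650. -11. 550.]
top0 shade550 6783 [ 298. -160.  550.] [645. -11. 600.]
top0 shade600 8227 [316. -91. 600.] [611. -11. 650.]
top0 shade650 9259 [342. -72. 650.] [568.  -9. 691.]
top0 dome 5276 [303. 375.  34.] [417. 483. 246.]
top0 wall 14274 [270. 561.  22.] [631. 566. 280.]
top0 tall things 4592 [301. 375. 123.] [417. 487. 248.]
side0 shade 265 [ 111. -202.  300.] [476.  27. 327.]
side0 dome 428 [331. 392. 209.] [393. 439. 247.]
side0 wall 75307 [273. 560. 110.] [627. 588. 352.]
side0 tall things 847 [100.  -7. 210.] [392. 439. 299.]
```

```bash
cat > stands.py <<'E'
from h import *
def comp(m,uv):
    n,l,s,c=cv2.connectedComponentsWithStats(m.astype(np.uint8)); k=l[uv[1],uv[0]]
    if k==0:return None
    return (l==k).astype(np.uint8)
def circ(d,m,z):
    c=max(cv2.findContours(m,cv2.RETR_EXTERNAL,cv2.CHAIN_APPROX_NONE)[0],key=len)[:,0]
    q=np.array([onz(d,u,v,z)[:2] for u,v in c]).astype(np.float32)
    (x,y),(a,b),t=cv2.fitEllipse(q); return x,y,a,b,t
def rect(d,m,z):
    c=max(cv2.findContours(m,cv2.RETR_EXTERNAL,cv2.CHAIN_APPROX_NONE)[0],key=len)[:,0]
    q=np.array([onz(d,u,v,z)[:2] for u,v in c]).astype(np.float32)
    (x,y),(a,b),t=cv2.minAreaRect(q)
    B=cv2.boxPoints(((x,y),(a,b),t)); e=[B[1]-B[0],B[2]-B[1]]; L=max(e,key=np.linalg.norm)
    return x,y,a,b,np.degrees(np.arctan2(L[1],L[0]))%180
def hsv(d): return cv2.cvtColor(d['frame'],cv2.COLOR_RGB2HSV)
E
python3 - <<'E'
from stands import *
for t,seeds in (('top0',dict(co=(272,263),di=(356,260),bl=(182,187),ra=(200,240),bo=(250,168),tl=(324,157))),('side0',dict(co=(328,240),di=(334,180),bo=(212,222),tl=(228,149)))):
    d=load(t);H=hsv(d).astype(int);P=cloud(d)
    for n,s in seeds.items():
        u,v=s;h0=H[v-1:v+2,u-1:u+2].reshape(-1,3).mean(0);
        dist=np.abs(H[...,0]-h0[0]);w=1 if h0[1]>60 else 0
        m=comp((w*dist<6)&(np.abs(H[...,1]-h0[1])<45)&(np.abs(H[...,2]-h0[2])<40),s)
        if m is None: print(n,'none',h0);continue
        z=dict(co=7,di=10,bl=25,ra=14,bo=65,tl=115)[n]
        f=rect if n in('bl','ra') else circ
        zz=P[...,2][cv2.erode(m,np.ones((3,3)))>0]
        print(t,n,h0.round(),m.sum(),np.round(f(d,m,z),1),'depth z',np.nanmedian(zz) if len(zz) else '')
E
```

```text
top0 co [ 24. 156. 244.] 862 [442.7 140.   67.9  68.8 166.3] depth z 3.6822557764512567
top0 di [ 59.   3. 245.] 2246 [443.8 -38.1 110.1 113.1 170.4] depth z 5.824943342050972
top0 bl [ 13. 155. 144.] 1333 [611.2 328.6  88.9  74.1  57. ] depth z 24.83656789642305
top0 ra [ 20.  85. 211.] 10168 [465.6 195.9 636.6 105.3  89.2] depth z 0.2630881487981469
top0 bo [ 40.   9. 245.] 1159 [636.4 177.2  76.9  82.7  11.3] depth z 52.12372663986133
top0 tl [ 23.  85. 223.] 249 [640.9  28.4  33.4  35.4 157.3] depth z 108.03553311106276
side0 co [ 23. 139. 244.] 856 [442.7 140.6  68.8  70.2  51.5] depth z 1.911035703702737
side0 di [ 42.   2. 254.] 1421 [443.  -37.1 108.6 113.   80.8] depth z 3.8255309695955475
side0 bo [ 33.   4. 253.] 1069 [635.5 189.   71.7  78.9 108.3] depth z 50.24906985204052
side0 tl [ 20.  61. 187.] 1248 [634.9 -83.4  81.8 243.6   2.5] depth z -2.3261132413323367
```

```bash
python3 - <<'E'
from stands import *
d=load('top0');P=cloud(d);H=hsv(d).astype(int)
print(d['frame'][232:275:4,200],)
m=((H[...,0]>10)&(H[...,0]<24)&(d['frame'][...,0]>222)&(H[...,1]>85)).astype(np.uint8)
w=np.zeros_like(m);w[225:285,165:235]=1;m&=w
cv2.imwrite('pics/rm.png',cv2.resize(m[220:290,160:240]*255,None,fx=5,fy=5))
mm=cv2.morphologyEx(m,cv2.MORPH_CLOSE,np.ones((7,7)));mm=cv2.morphologyEx(mm,cv2.MORPH_OPEN,np.ones((5,5)));print(rect(d,mm,14))
mz=(P[...,2]>8).astype(np.uint8)&w
mz=cv2.morphologyEx(mz,cv2.MORPH_CLOSE,np.ones((7,7)));mz=cv2.morphologyEx(mz,cv2.MORPH_OPEN,np.ones((5,5)));print(rect(d,mz,14))
mz=np.zeros_like(m);mz[165:220,145:220]=1;mz&=(P[...,2]>15).astype(np.uint8);print('bl',rect(d,mz,25))
# pile
for lo,hi,nm in((95,130,'tl'),(76,98,'carton'),(48,66,'soap'),(20,45,'tin')):
    k=np.zeros_like(m);k[130:200,290:350]=1;q=P[(k>0)&(P[...,2]>lo)&(P[...,2]<hi)];print(nm,len(q),q.mean(0).round(1))
E
```

```text
[[175 161 136]
 [239 206 146]
 [206 181 136]
 [234 203 143]
 [216 188 136]
 [230 200 143]
 [222 191 134]
 [222 193 139]
 [231 198 140]
 [214 189 142]
 [238 207 146]]
(466.64630126953125, 293.2044372558594, 97.25050354003906, 74.82556915283203, np.float32(67.86128))
(465.99493408203125, 293.23809814453125, 100.22313690185547, 76.83345794677734, np.float32(67.64155))
bl (609.5098266601562, 327.7195739746094, 90.94615936279297, 75.9769287109375, np.float32(57.106308))
tl 749 [640.3  31.7 103.9]
carton 134 [624.6  36.8  88.6]
soap 119 [626.4  36.5  57.6]
tin 276 [614.7  21.6  34.3]
```

View pics/rm.png

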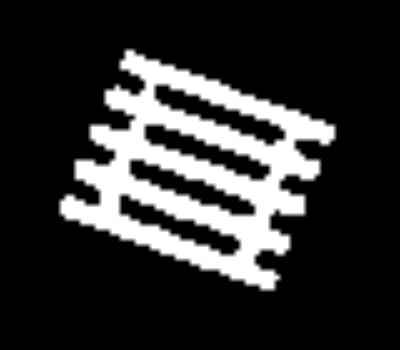

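send_rows:
  series:
    - [0, -0.04, 0, 0, 0, 0]
    - [0, -0.04, 0, 0, 0, 0]
    - [0, -0.04, 0, 0, 0, 0]
    - [0, -0.04, 0, 0, 0, 0]
    - [0, 0, 0, 0, 0, 0]
  gripper: 1

```text
clock: 0.65
eef_pos: [216.1, 588.7, 397.6]
tcp_rot: [-1.562, -0.0, -0.352]
contact_force: [0.0, 0.5, 0.6]
opening: 1.001
```

```bash
python3 - <<'E'
from h import *
s=r.sense();print(s['clock'],s['qpos'],s['eef_pos'],s['tcp_rot'])
E
```

```text
0.65 [ 1.21661194e+00  2.44230759e-01  1.42127359e+00  4.76187937e-06
  1.46684365e+00 -2.38596485e-03] [216.08343148 588.68996146 397.57343618] [-1.56155169e+00 -1.73165650e-05 -3.51798974e-01]
```

send_rows:
  series:
    - [0.028, 0, -0.03, 0, 0, 0]
    - [0.028, 0, -0.03, 0, 0, 0]
    - [0.028, 0, -0.03, 0, 0, 0]
    - [0.028, 0, -0.03, 0, 0, 0]
    - [0.028, 0, -0.03, 0, 0, 0]
    - [0.028, 0, -0.03, 0, 0, 0]
    - [0.028, 0, -0.03, 0, 0, 0]
    - [0, 0, 0, 0, 0, 0]

```text
clock: 1.45
eef_pos: [328.0, 318.3, 390.8]
tcp_rot: [-1.572, -0.001, -0.355]
contact_force: [0.6, 0.3, 0.7]
opening: 0.998
```

```bash
python3 - <<'E'
from h import *
s=r.sense();print(s['clock'],repr(s['qpos']),s['eef_pos'],s['tcp_rot'])
S=[([1.21659621,.353608786,1.634147,0,1.1551811,-.00239],[215.20578697,586.27474894,230.58075391]),([1.21661194,.244230759,1.42127359,0,1.46684365,-.002386],[216.08343148,588.68996146,397.57343618]),(s['qpos'],s['eef_pos'])]
from scipy.optimize import least_squares
# cols: a,h,L1,f(perp forearm),L2,Lt
A=[];b=[]
for q,p in S:
    t1=q[1];t2=q[1]+q[2];t3=t2+q[4]
    A.append([1,0,np.sin(t1),np.sin(t2),np.sin(t3)]);b.append(np.hypot(p[0],p[1]))
    A.append([0,1,np.cos(t1),np.cos(t2),np.cos(t3)]);b.append(p[2])
A=np.array(A);print(np.linalg.svd(A)[1]);x=np.linalg.lstsq(A,b,rcond=None);print(x[0],A@x[0]-b)
for n in('side','top','wrist'): grab(n,n+'1')
E
```

```text
1.45 array([ 7.68296840e-01, -4.15588009e-02,  1.75482678e+00, -1.53878983e-03,
        1.42935469e+00, -4.47035492e-01]) [327.96830182 318.29840283 390.81704136] [-1.57238374e+00 -9.28177608e-04 -3.55245550e-01]
[2.99758232 2.43487198 0.23632364 0.17325306 0.00576182]
[1.25467289e+00 1.66392962e+03 5.27874321e+02 4.84350307e+02
 1.73233544e+03] [ 4.95257816e-02  7.59934134e-02 -5.43400225e-04  5.00385182e-01
 -4.89823813e-02 -5.76378596e-01]
```

View pics/top1.png

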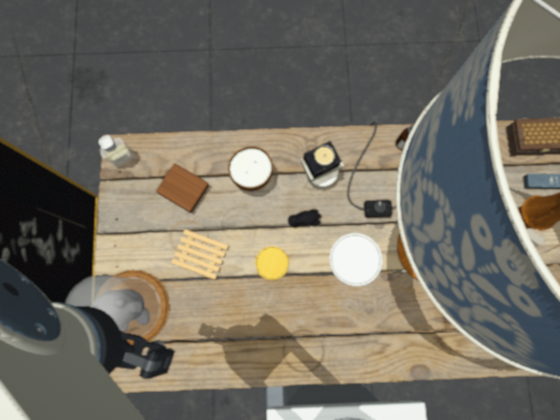

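View pics/side1.png

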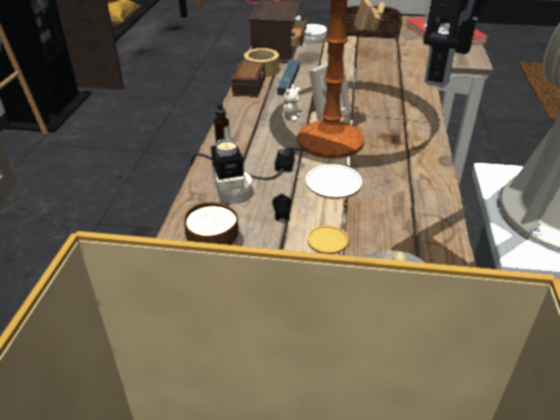

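```bash
python3 - <<'E'
from h import *
d=load('top1');P=cloud(d)
for u,v in [(40,380),(60,360),(80,390),(20,340),(20,300),(30,290),(60,320),(90,330),(110,345),(130,350),(155,360)]: print((u,v),P[v,u].round())
# across forearm: project points with z>550
M=np.isfinite(P[...,2])&(P[...,2]>500);M[:250]=False;M[:,200:]=False
q=P[M];az=.7683
rr=q[:,0]*np.cos(az)+q[:,1]*np.sin(az);tt=-q[:,0]*np.sin(az)+q[:,1]*np.cos(az)
for a in range(100,600,30):
    k=(rr>a)&(rr<a+30)
    if k.sum()>5: print(a,k.sum(),'t',np.percentile(tt[k],[1,99]).round(),'z',np.percentile(q[k,2],[1,99]).round())
d=load('top0');P=cloud(d);q=P[:, 380:].reshape(-1,3);q=q[(q[:,2]>440)&(q[:,2]<720)]
R=np.hypot(q[:,0]-460,q[:,1]+205)
for a in range(440,720,20):
    k=(q[:,2]>a)&(q[:,2]<a+20)
    if k.sum()>5: print(a,np.percentile(R[k],[1,50,99]).round())
E
```

```text
(40, 380) [333. 242. 761.]
(60, 360) [338. 246. 733.]
(80, 390) [324. 233. 739.]
(20, 340) [350. 254. 757.]
(20, 300) [368. 268. 733.]
(30, 290) [374. 274. 714.]
(60, 320) [357. 261. 703.]
(90, 330) [345. 286. 596.]
(110, 345) [330. 284. 554.]
(130, 350) [321. 282. 505.]
(155, 360) [310. 256. 507.]
340 97 t [-58. -57.] z [702. 722.]
370 3940 t [-58. -17.] z [506. 789.]
400 6456 t [-62.  -7.] z [503. 788.]
430 4173 t [-64. -20.] z [522. 764.]
460 1236 t [-64. -26.] z [525. 737.]
440 [ 16. 194. 196.]
460 [ 16. 193. 194.]
480 [189. 193. 194.]
500 [189. 193. 194.]
520 [190. 193. 194.]
540 [190. 193. 194.]
560 [190. 193. 194.]
580 [191. 193. 194.]
600 [192. 193. 194.]
620 [192. 193. 194.]
640 [192. 193. 194.]
660 [192. 193. 194.]
680 [166. 194. 196.]
```

View pics/wrist1.png

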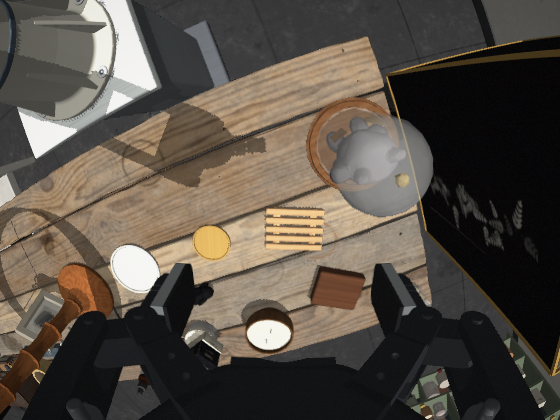

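```bash
cat > plan.py <<'E'
from h import *
LT=340
def Rt(yaw,tau):
    B=np.array([[1,0,0],[0,0,1],[0,-1,0]],float) # cols: tool x->X, y->-Z, z->Y
    return Ro.from_euler('z',yaw,degrees=True)*Ro.from_matrix(B)*Ro.from_euler('z',tau,degrees=True)
def cur():
    s=r.sense(); return s['eef_pos'],Ro.from_euler('xyz',s['tcp_rot']),s
def info(p,R):
    u=-R.as_matrix()[:,1]; W=p+LT*u; q1=np.degrees(np.arctan2(W[1],W[0]))
    X=R.as_matrix()[:,0]
    print('W',W.round(),'q1 %.1f'%q1,'dpost-forearm %.0f'%(460*np.sin(np.radians(q1))+205*np.cos(np.radians(q1))))
def go(p=None,yaw=None,tau=None,step=45):
    """print: rotation rows first (at current place), then translation rows after rotation; and translation in current frame"""
    p0,R0,s=cur(); print('now',p0.round(1),'q',s['qpos'].round(2),'t',round(s['clock'],2),'open',round(s['opening'],3),'F',s['contact_force'].round(1))
    R1=Rt(yaw,tau) if yaw is not None else R0
    rv=(R0.inv()*R1).as_rotvec(degrees=True); n=int(np.ceil(np.linalg.norm(rv)/8.3)); 
    print('rot total',rv.round(1),'n',n,'each',(rv/max(n,1)).round(2))
    if p is not None:
        d=np.array(p)-p0; m=int(np.ceil(np.linalg.norm(d)/step))
        for nm,R in(('cur',R0),('after',R1)):
            t=R.inv().apply(d)/1000; print('trans',nm,t.round(4),'n',m,'each',(t/max(m,1)).round(4))
        info(np.array(p,float),R1)
E
python3 - <<'E'
from plan import *
go([620,60,230],-64,-18)
E
```

```text
now [326.9 322.2 391. ] q [ 0.77 -0.04  1.75  0.    1.43 -0.44] t 1.6 open 1.003 F [-0.7 -0.4 -0.2]
rot total [ -6.9  43.4 -17.1] n 6 each [-1.15  7.24 -2.86]
trans cur [ 0.3657  0.1608 -0.1448] n 10 each [ 0.0366  0.0161 -0.0145]
trans after [0.2966 0.2656 0.1485] n 10 each [0.0297 0.0266 0.0148]
W [574. 154. 553.] q1 15.1 dpost-forearm 317
```

send_rows:
  series:
    - [0, 0, 0, -1.1, 7.2, -2.9]
    - [0, 0, 0, -1.1, 7.2, -2.9]
    - [0, 0, 0, -1.1, 7.2, -2.9]
    - [0, 0, 0, -1.1, 7.2, -2.9]
    - [0, 0, 0, -1.1, 7.2, -2.9]
    - [0, 0, 0, -1.1, 7.2, -2.9]

```text
clock: 2.2
eef_pos: [326.1, 323.5, 391.0]
tcp_rot: [-1.564, -0.319, -1.116]
contact_force: [-0.6, -0.1, -0.7]
opening: 1.004
```

send_rows:
  series:
    - [0.037, 0.033, 0.019, 0, 0, 0]
    - [0.037, 0.033, 0.019, 0, 0, 0]
    - [0.037, 0.033, 0.019, 0, 0, 0]
    - [0.037, 0.033, 0.019, 0, 0, 0]
    - [0.037, 0.033, 0.019, 0, 0, 0]
    - [0.037, 0.033, 0.019, 0, 0, 0]
    - [0.037, 0.033, 0.019, 0, 0, 0]
    - [0.037, 0.033, 0.019, 0, 0, 0]

```text
clock: 3.0
eef_pos: [609.2, 79.4, 241.3]
tcp_rot: [-1.565, -0.316, -1.111]
contact_force: [0.2, 1.3, 0.4]
opening: 1.002
```

```bash
python3 - <<'E'
from plan import *
go([620,60,230],-64,-18)
d=grab('wrist','w2')
s=r.sense();print(repr(s['qpos']),s['tcp_rot'],d['origin'],d['rotation'])
E
```

```text
now [609.2  79.4 241.3] q [ 0.3   0.3   1.72 -0.35  1.08  0.  ] t 3.0 open 1.002 F [0.2 1.3 0.4]
rot total [-0.4  0.3  0.1] n 1 each [-0.43  0.31  0.13]
trans cur [0.0176 0.0176 0.001 ] n 1 each [0.0176 0.0176 0.001 ]
trans after [0.0176 0.0176 0.0012] n 1 each [0.0176 0.0176 0.0012]
W [574. 154. 553.] q1 15.1 dpost-forearm 317
array([ 0.29184378,  0.30730596,  1.72302632, -0.35702458,  1.08058365,
       -0.00335224]) [-1.5676239  -0.31860642 -1.11146599] [554.36452283 188.980895   350.54943021] [ 2.50202013 -0.00482674  0.46115702]
```

View pics/w2.png

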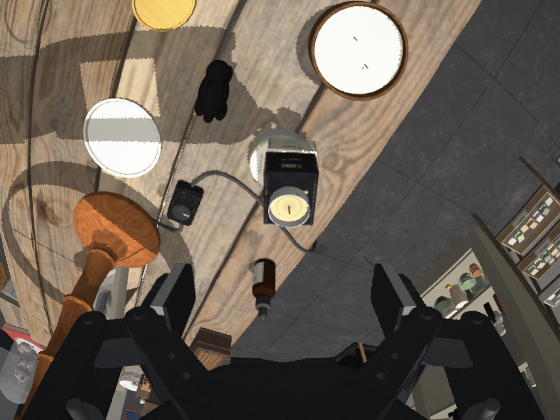

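```bash
python3 - <<'E'
from plan import *
d=load('w2');im=d['frame'][110:250,230:345,::-1]
cv2.imwrite('pics/w2z.png',cv2.resize(im,None,fx=5,fy=4.2*1,interpolation=cv2.INTER_CUBIC)) if 0 else cv2.imwrite('pics/w2z.png',cv2.resize(im,None,fx=4.2,fy=4.2,interpolation=cv2.INTER_CUBIC))
E
```

```text
(no output)
```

View pics/w2z.png

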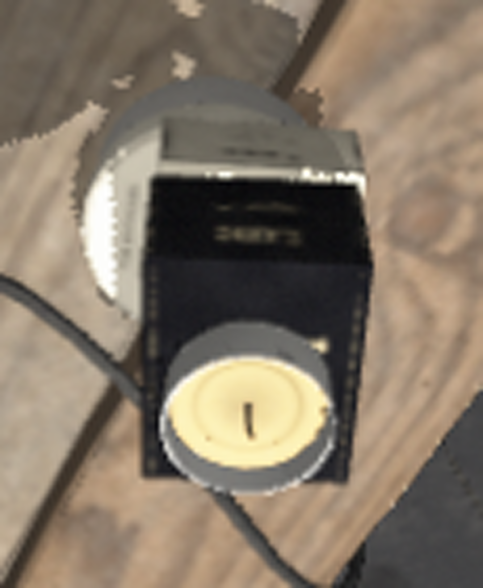

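```bash
cat >> h.py <<'E'
def tri(views):
    A=np.zeros((3,3));b=np.zeros(3)
    for d,u,v,f in views:
        k=ray(d,u,v,f);k=k/np.linalg.norm(k);M=np.eye(3)-np.outer(k,k);A+=M;b+=M@np.array(d['origin'])
    x=np.linalg.solve(A,b);res=[np.linalg.norm((np.eye(3)-np.outer(k/np.linalg.norm(k),k/np.linalg.norm(k)))@(x-np.array(d['origin']))) for d,u,v,f in views for k in [ray(d,u,v,f)]]
    return x,res
E
python3 - <<'E'
from h import *
d=load('w2');t=load('top0');s=load('side0')
H=cv2.cvtColor(d['frame'],cv2.COLOR_RGB2HSV)
Z=lambda x,y:(x/4.2+230-.4,y/4.2+110-.4)
print('tl',onz(d,*Z(248,414),115,True))
for c in [(142,250),(372,265),(348,480),(142,475)]: print('c',onz(d,*Z(*c),100,True).round(1))
P=[onz(d,*Z(*c),100,True)[:2] for c in [(142,250),(372,265),(348,480),(142,475)]]
print(np.mean(P,0),[np.linalg.norm(P[i]-P[i-1]).round(1) for i in range(4)],[np.degrees(np.arctan2(*(P[i]-P[i-1])[::-1])).round(1) for i in range(4)])
# wax centre in both views
def wax(d,s):
    H=cv2.cvtColor(d['frame'],cv2.COLOR_RGB2HSV).astype(int);h=H[s[1],s[0]]
    m=((abs(H[...,0]-24)<8)&(H[...,1]>50)&(H[...,2]>150)).astype(np.uint8)
    w=np.zeros_like(m);w[s[1]-18:s[1]+18,s[0]-18:s[0]+18]=1;m&=w
    n,l,st,c=cv2.connectedComponentsWithStats(m);k=l[s[1],s[0]];return c[k],st[k]
a=wax(d,(292,205));b=wax(t,(323,158));e=wax(s,(228,149));print(a,b,e)
print(tri([(d,*a[0],True),(t,*b[0],False)]),tri([(d,*a[0],True),(s,*e[0],False)]),tri([(t,*b[0],False),(s,*e[0],False)]))
# coaster and dish by wrist to compare
E
```

```text
tl [640.66633036  29.96814154 115.        ]
c [605.9  49.1 100. ]
c [651.8  67.6 100. ]
c [677.   12.6 100. ]
c [631.8  -7.8 100. ]
[641.60310127  30.3715394 ] [np.float64(62.5), np.float64(49.5), np.float64(60.5), np.float64(49.6)] [np.float64(114.4), np.float64(22.0), np.float64(-65.4), np.float64(-155.7)]
(array([289.56590258, 208.21060172]), array([274, 196,  34,  26, 698], dtype=int32)) (array([323.97058824, 155.21691176]), array([314, 147,  20,  18, 272], dtype=int32)) (array([225.912, 145.608]), array([217, 142,  19,   8, 125], dtype=int32))
(array([642.37731224,  27.97713921, 111.49329162]), [np.float64(0.33796966426943126), np.float64(0.3379696642693488)]) (array([642.20491411,  28.18638701, 111.77112272]), [np.float64(0.40268631611784605), np.float64(0.40268631611795336)]) (array([641.93873139,  27.967376  , 111.54019209]), [np.float64(0.0659974016122046), np.float64(0.0659974016121855)])
```

```bash
python3 - <<'E'
from plan import *
go([642.5,26.5,160],-65.5,-18)
E
```

```text
now [612.2  75.1 238.4] q [ 0.29  0.31  1.72 -0.36  1.08 -0.  ] t 3.05 open 0.998 F [ 1.  -2.6 -1.5]
rot total [-0.7  1.7  0.3] n 1 each [-0.75  1.73  0.25]
trans cur [0.0296 0.0923 0.0053] n 3 each [0.0099 0.0308 0.0018]
trans after [0.0298 0.0921 0.0074] n 3 each [0.0099 0.0307 0.0025]
W [599. 122. 483.] q1 11.5 dpost-forearm 293
```

send_rows:
  series:
    - [0, 0, 0, -0.7, 1.7, 0.2]
    - [0.01, 0.0307, 0.0025, 0, 0, 0]
    - [0.01, 0.0307, 0.0025, 0, 0, 0]
    - [0.01, 0.0307, 0.0025, 0, 0, 0]
    - [0, 0, 0, 0, 0, 0]
    - [0, 0, 0, 0, 0, 0]
  gripper: 1
  squeeze: 25

```text
clock: 3.65
eef_pos: [638.1, 32.0, 164.4]
tcp_rot: [-1.568, -0.313, -1.144]
contact_force: [0.1, 0.3, 0.4]
opening: 1.0
```

```bash
python3 - <<'E'
from plan import *
d=grab('top','top3');grab('wrist','w3')
P=cloud(d);print(np.nanmin(np.hypot(P[...,0]-460,P[...,1]+205)))
go([642.5,26.5,101.5],-65.5,-18,20)
E
```

```text
15.351897217166673
now [638.9  32.2 165.8] q [ 0.21  0.41  1.74 -0.38  0.94 -0.  ] t 3.75 open 1.003 F [-0.3  0.1  0.2]
rot total [-0.3 -0.  -0. ] n 1 each [-0.28 -0.05 -0.04]
trans cur [-0.0135  0.0632  0.0006] n 4 each [-0.0034  0.0158  0.0002]
trans after [-0.0136  0.0632  0.0009] n 4 each [-0.0034  0.0158  0.0002]
W [599. 122. 425.] q1 11.5 dpost-forearm 293
```

View pics/top3.png

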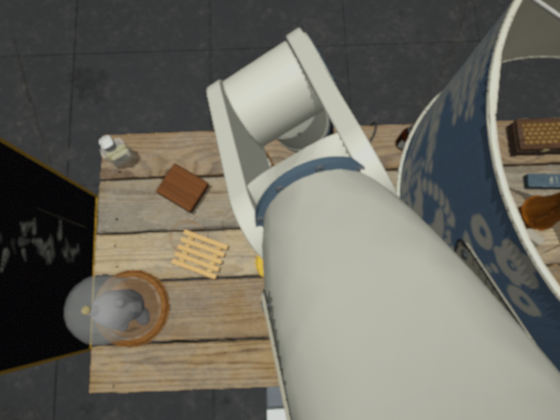

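View pics/w3.png

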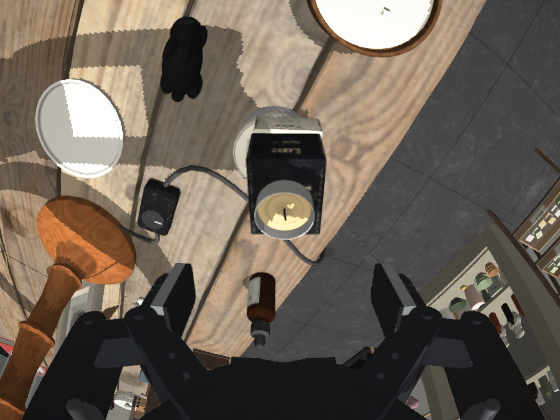

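```bash
python3 - <<'E'
from plan import *
d=load('top3');P=cloud(d);P0=cloud(load('top0'))
m=(np.abs(P-P0).max(-1)>30)&(P[...,2]>300)
D=np.hypot(P[...,0]-460,P[...,1]+205);D[~m]=9e9
i=np.argsort(D.ravel())[:3000:300]
for k in i: v,u=divmod(k,560);print(u,v,P[v,u].round(),D[v,u].round())
E
```

```text
467 243 [392.  21. 705.] 236.0
463 251 [387.  24. 704.] 240.0
483 274 [373.  20. 718.] 242.0
446 244 [393.  30. 694.] 244.0
461 262 [380.  30. 715.] 249.0
478 283 [368.  29. 730.] 251.0
489 297 [361.  28. 738.] 253.0
477 286 [366.  32. 735.] 255.0
488 300 [359.  30. 741.] 256.0
468 281 [369.  36. 733.] 257.0
```

```bash
python3 - <<'E'
from plan import *
d=load('w3');print(d['origin'])
H=cv2.cvtColor(d['frame'],cv2.COLOR_RGB2HSV).astype(int)
m=((abs(H[...,0]-24)<8)&(H[...,1]>50)&(H[...,2]>120)).astype(np.uint8);w=np.zeros_like(m);w[180:240,255:315]=1;m&=w
n,l,st,c=cv2.connectedComponentsWithStats(m);k=l[215,290];print(c[k],st[k],onz(d,*c[k],111.5,True),onz(d,284.5,209.5,115,True))
im=d['frame'][100:250,225:345,::-1];cv2.imwrite('pics/w3z.png',cv2.resize(im,None,fx=4,fy=4,interpolation=cv2.INTER_CUBIC))
E
```

```text
[587.73635958 143.27237894 274.99167377]
[284.1581306  211.21510883] [ 257  193   55   38 1562] [641.80406936  28.2497493  111.5       ] [640.27706636  32.024806   115.        ]
```

View pics/w3z.png

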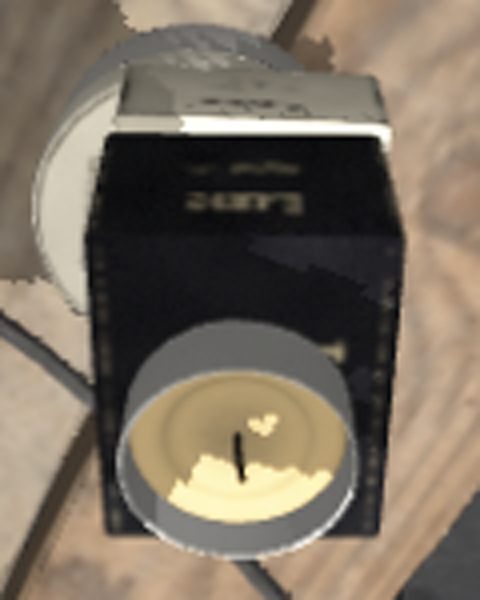

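```bash
python3 - <<'E'
from plan import *
d=load('w3')
Z=lambda x,y:(x/4+225-.4,y/4+100-.4)
print('tl',onz(d,*Z(237,462),115,True))
C=[(88,235),(404,237),(378,537),(104,535)]
P=[onz(d,*Z(*c),100,True)[:2] for c in C]
print(np.mean(P,0),[np.linalg.norm(P[i]-P[i-1]).round(1) for i in range(4)],[np.degrees(np.arctan2(*(P[i]-P[i-1])[::-1])).round(1) for i in range(4)])
go([642,28,125],-65.5,-18,20)
go([642,27,101],-65.5,-18,20)
E
```

```text
tl [641.7621864   27.81957947 115.        ]
[642.19485207  29.732803  ] [np.float64(61.2), np.float64(48.5), np.float64(61.5), np.float64(49.6)] [np.float64(113.5), np.float64(24.1), np.float64(-65.5), np.float64(-156.2)]
now [638.9  32.2 165.8] q [ 0.21  0.41  1.74 -0.38  0.94 -0.  ] t 3.75 open 1.003 F [-0.3  0.1  0.2]
rot total [-0.3 -0.  -0. ] n 1 each [-0.28 -0.05 -0.04]
trans cur [-0.0078  0.0404  0.0009] n 3 each [-0.0026  0.0135  0.0003]
trans after [-0.0078  0.0404  0.0011] n 3 each [-0.0026  0.0135  0.0004]
W [598. 124. 448.] q1 11.7 dpost-forearm 294
now [638.9  32.2 165.8] q [ 0.21  0.41  1.74 -0.38  0.94 -0.  ] t 3.75 open 1.003 F [-0.3  0.1  0.2]
rot total [-0.3 -0.  -0. ] n 1 each [-0.28 -0.05 -0.04]
trans cur [-0.0143  0.0635  0.0004] n 4 each [-0.0036  0.0159  0.0001]
trans after [-0.0144  0.0635  0.0007] n 4 each [-0.0036  0.0159  0.0002]
W [598. 123. 424.] q1 11.6 dpost-forearm 293
```

send_rows:
  series:
    - [-0.0034, 0.0158, 0.0002, 0, 0, 0]
    - [-0.0034, 0.0158, 0.0002, 0, 0, 0]
    - [-0.0034, 0.0158, 0.0002, 0, 0, 0]
    - [-0.002, 0.01, 0.0002, 0, 0, 0]
    - [0, 0, 0, 0, 0, 0]
    - [0, 0, 0, 0, 0, 0]

```text
clock: 4.35
eef_pos: [641.8, 25.1, 105.6]
tcp_rot: [-1.568, -0.313, -1.144]
contact_force: [-0.2, 0.9, 0.1]
opening: 0.997
```

```bash
python3 - <<'E'
from plan import *
go([642.5,26,101],-65.5,-18,20)
E
```

```text
now [641.8  25.1 105.6] q [ 0.2   0.49  1.78 -0.41  0.84  0.04] t 4.35 open 0.997 F [-0.2  0.9  0.1]
rot total [-0.1 -0.1 -0.1] n 1 each [-0.12 -0.06 -0.05]
trans cur [-0.0019  0.0042  0.001 ] n 1 each [-0.0019  0.0042  0.001 ]
trans after [-0.0019  0.0042  0.001 ] n 1 each [-0.0019  0.0042  0.001 ]
W [599. 122. 424.] q1 11.5 dpost-forearm 292
```

send_rows:
  series:
    - [-0.001, 0.004, 0.001, 0, 0, 0]
    - [0, 0, 0, 0, 0, 0]

```text
clock: 4.55
eef_pos: [643.2, 25.5, 102.0]
tcp_rot: [-1.567, -0.313, -1.145]
contact_force: [0.0, -0.1, 0.4]
opening: 0.996
```

send_rows:
  series:
    - [0, 0, 0, 0, 0, 0]
    - [0, 0, 0, 0, 0, 0]
    - [0, 0, 0, 0, 0, 0]
    - [0, 0, 0, 0, 0, 0]
    - [0, 0, 0, 0, 0, 0]
    - [0, 0, 0, 0, 0, 0]
    - [0, 0, 0, 0, 0, 0]
    - [0, 0, 0, 0, 0, 0]
  gripper: 0.35
  squeeze: 20

```text
clock: 5.35
eef_pos: [643.2, 25.5, 102.3]
tcp_rot: [-1.567, -0.314, -1.144]
contact_force: [0.1, 1.6, 5.4]
opening: 0.432
```

```bash
python3 - <<'E'
from plan import *
go([642.5,26,101],-65.5,-18,20)
d=grab('wrist','w4')
E
```

```text
now [643.2  25.5 102.3] q [ 0.2   0.5   1.78 -0.42  0.83  0.05] t 5.35 open 0.432 F [0.1 1.6 5.4]
rot total [-0.2 -0.1 -0. ] n 1 each [-0.2  -0.07 -0.03]
trans cur [-0.0012  0.001  -0.0005] n 1 each [-0.0012  0.001  -0.0005]
trans after [-0.0012  0.001  -0.0005] n 1 each [-0.0012  0.001  -0.0005]
W [599. 122. 424.] q1 11.5 dpost-forearm 292
```

View pics/w4.png

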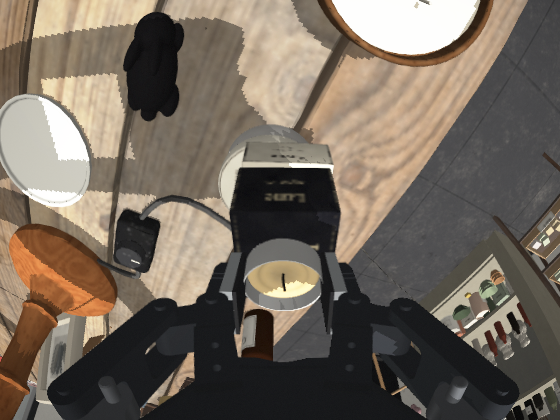

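send_rows:
  series:
    - [0, 0, 0, 0, 0, 0]
    - [0, 0, 0, 0, 0, 0]
    - [0.0012, -0.0038, 0, 0, 0, 0]
    - [0, 0, 0, 0, 0, 0]
  gripper: 0.7

```text
clock: 5.8
eef_pos: [643.1, 25.5, 106.3]
tcp_rot: [-1.567, -0.313, -1.145]
contact_force: [0.1, 0.2, 0.9]
opening: 0.7
```

send_rows:
  series:
    - [0, 0, 0, 0, 0, 0]
    - [0, 0, 0, 0, 0, 0]
    - [0, 0, 0, 0, 0, 0]
    - [0, 0, 0, 0, 0, 0]
    - [0, 0, 0, 0, 0, 0]
    - [0, 0, 0, 0, 0, 0]
  gripper: 0.35

```text
clock: 6.4
eef_pos: [643.1, 25.5, 106.1]
tcp_rot: [-1.567, -0.314, -1.144]
contact_force: [-0.1, 1.0, 3.4]
opening: 0.425
```

```bash
python3 - <<'E'
from plan import *
go([642.5,26,101],-65.5,-18,20)
d=grab('wrist','w5')
E
```

```text
now [643.1  25.5 106.1] q [ 0.2   0.49  1.77 -0.41  0.84  0.04] t 6.4 open 0.425 F [-0.1  1.   3.4]
rot total [-0.2 -0.1 -0. ] n 1 each [-0.18 -0.07 -0.03]
trans cur [-0.0023  0.0047 -0.0003] n 1 each [-0.0023  0.0047 -0.0003]
trans after [-0.0023  0.0047 -0.0003] n 1 each [-0.0023  0.0047 -0.0003]
W [599. 122. 424.] q1 11.5 dpost-forearm 292
```

View pics/w5.png

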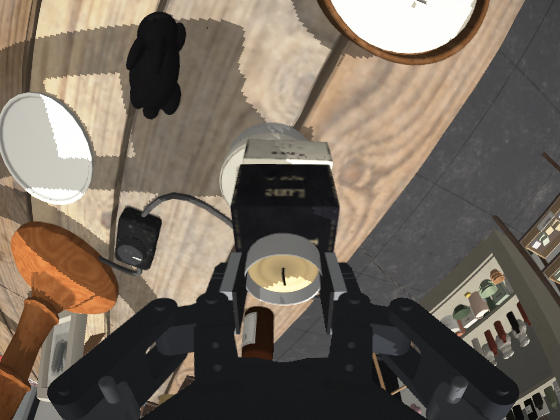

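send_rows:
  series:
    - [0.0031, -0.0095, 0, 0, 0, 0]
    - [0.006, -0.019, 0, 0, 0, 0]
    - [0.009, -0.028, 0, 0, 0, 0]
    - [0, 0, 0, 0, 0, 0]
    - [-0.02, -0.006, -0.015, 0, 0, 0]
    - [-0.035, -0.011, -0.027, 0, 0, 0]
    - [-0.035, -0.011, -0.027, 0, 0, 0]
    - [-0.035, -0.011, -0.027, 0, 0, 0]

```text
clock: 7.25
eef_pos: [499.1, 105.1, 163.2]
tcp_rot: [-1.568, -0.313, -1.145]
contact_force: [0.3, 1.8, 0.3]
opening: 0.424
```

```bash
python3 - <<'E'
from plan import *
go([443.9,137.7,60],None,None,35)
E
```

```text
now [499.1 105.1 163.2] q [ 0.41  0.26  1.98 -0.39  0.93  0.23] t 7.25 open 0.424 F [0.3 1.8 0.3]
rot total [0. 0. 0.] n 0 each [0. 0. 0.]
trans cur [-0.0817  0.0819 -0.037 ] n 4 each [-0.0204  0.0205 -0.0093]
trans after [-0.0817  0.0819 -0.037 ] n 4 each [-0.0204  0.0205 -0.0093]
W [400. 233. 383.] q1 30.2 dpost-forearm 409
```

send_rows:
  series:
    - [-0.02, 0.0205, -0.009, 0, 0, 0]
    - [-0.02, 0.0205, -0.009, 0, 0, 0]
    - [-0.02, 0.0205, -0.009, 0, 0, 0]
    - [-0.015, 0.016, -0.007, 0, 0, 0]
    - [0, 0, 0, 0, 0, 0]
    - [0, 0, 0, 0, 0, 0]

```text
clock: 7.85
eef_pos: [450.8, 134.1, 66.7]
tcp_rot: [-1.568, -0.314, -1.143]
contact_force: [0.9, 1.0, -0.2]
opening: 0.426
```

```bash
python3 - <<'E'
from plan import *
d=grab('wrist','w6');grab('side','s6')
go([443.9,137.7,12],-65.5,-18,15)
E
```

```text
now [451.9 134.3  67.6] q [ 0.51  0.38  2.1  -0.48  0.74  0.45] t 7.95 open 0.427 F [-0.2  0.5 -1. ]
rot total [-0.3 -0.1 -0. ] n 1 each [-0.25 -0.11 -0.04]
trans cur [-0.0232  0.0509 -0.0061] n 4 each [-0.0058  0.0127 -0.0015]
trans after [-0.0232  0.0509 -0.0059] n 4 each [-0.0058  0.0127 -0.0015]
W [400. 233. 335.] q1 30.2 dpost-forearm 409
```

View pics/w6.png

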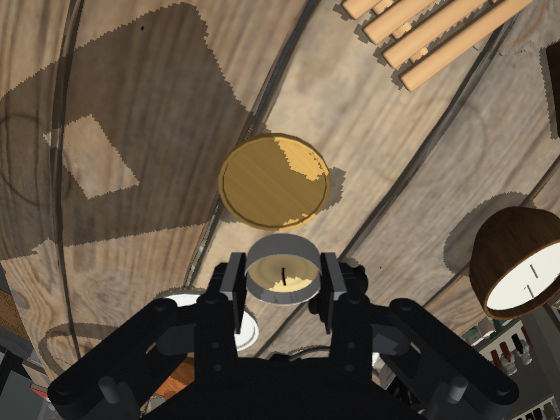

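View pics/s6.png

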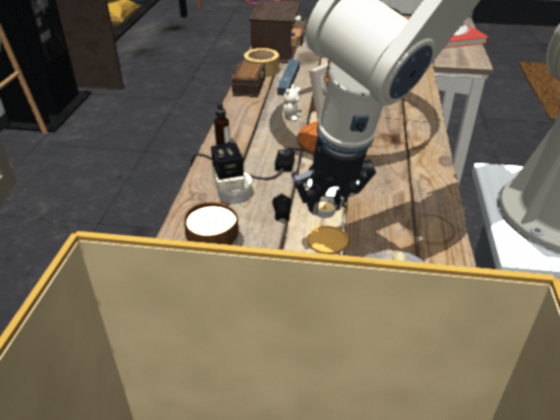

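```bash
python3 - <<'E'
from stands import *
d=load('w6');H=hsv(d).astype(int)
m=((abs(H[...,0]-22)<6)&(H[...,1]>130)&(H[...,2]>90)).astype(np.uint8);w=np.zeros_like(m);w[125:232,210:335]=1;m&=w
m=cv2.morphologyEx(m,cv2.MORPH_OPEN,np.ones((3,3)));m=cv2.morphologyEx(m,cv2.MORPH_CLOSE,np.ones((7,7)))
n,l,st,c=cv2.connectedComponentsWithStats(m);k=1+np.argmax(st[1:,4]);print(st[k])
c=max(cv2.findContours((l==k).astype(np.uint8),cv2.RETR_EXTERNAL,cv2.CHAIN_APPROX_NONE)[0],key=len)[:,0]
for z in(5,7): print(cv2.fitEllipse(np.array([onz(d,u,v,z,True)[:2] for u,v in c],np.float32)))
im=d['frame'][220:320,220:340,::-1];cv2.imwrite('pics/w6z.png',cv2.resize(im,None,fx=5,fy=5,interpolation=cv2.INTER_CUBIC))
E
```

```text
[ 218  135  112   95 8278]
((442.55096435546875, 139.93936157226562), (70.39022827148438, 70.8642807006836), 81.05718231201172)
((442.05474853515625, 141.16908264160156), (69.56861114501953, 70.0371322631836), 81.0572280883789)
```

View pics/w6z.png

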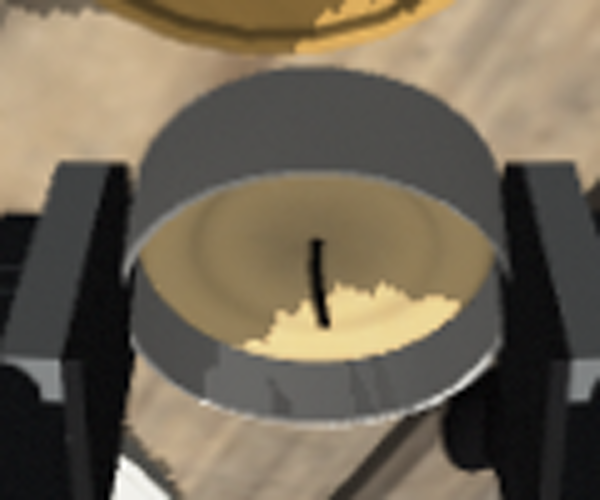

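```bash
python3 - <<'E'
from plan import *
d=load('w6');print(onz(d,282.8,278.8,76.5,True)); go([443.7,137.9,11.5],-65.5,-18,15)
E
```

```text
[449.23472901 137.91466438  76.5       ]
now [451.9 134.3  67.6] q [ 0.51  0.38  2.1  -0.48  0.74  0.45] t 7.95 open 0.427 F [-0.2  0.5 -1. ]
rot total [-0.3 -0.1 -0. ] n 1 each [-0.25 -0.11 -0.04]
trans cur [-0.0236  0.0513 -0.0062] n 4 each [-0.0059  0.0128 -0.0016]
trans after [-0.0236  0.0513 -0.006 ] n 4 each [-0.0059  0.0128 -0.0015]
W [400. 234. 335.] q1 30.3 dpost-forearm 409
```

send_rows:
  series:
    - [-0.0058, 0.0128, -0.0015, 0, 0, 0]
    - [-0.0058, 0.0128, -0.0015, 0, 0, 0]
    - [-0.0058, 0.0128, -0.0015, 0, 0, 0]
    - [-0.0035, 0.0078, -0.001, 0, 0, 0]
    - [0, 0, 0, 0, 0, 0]
    - [0, 0, 0, 0, 0, 0]

```text
clock: 8.55
eef_pos: [443.4, 136.9, 15.9]
tcp_rot: [-1.568, -0.314, -1.144]
contact_force: [1.1, 0.1, 0.6]
opening: 0.423
```

```bash
python3 - <<'E'
from plan import *
go([444.2,137.3,10.5],-65.5,-18,15)
E
```

```text
now [443.4 136.9  15.9] q [ 0.53  0.48  2.13 -0.55  0.63  0.56] t 8.55 open 0.423 F [1.1 0.1 0.6]
rot total [-0.1 -0.  -0. ] n 1 each [-0.12 -0.05 -0.04]
trans cur [-0.0016  0.0051  0.0009] n 1 each [-0.0016  0.0051  0.0009]
trans after [-0.0017  0.0051  0.0009] n 1 each [-0.0017  0.0051  0.0009]
W [401. 233. 334.] q1 30.2 dpost-forearm 408
```

send_rows:
  series:
    - [-0.0014, 0.0045, 0.0009, 0, 0, 0]
    - [0, 0, 0, 0, 0, 0]
    - [0, 0, 0, 0, 0, 0]

```text
clock: 8.85
eef_pos: [444.5, 137.4, 11.6]
tcp_rot: [-1.567, -0.313, -1.145]
contact_force: [0.1, -0.3, -0.7]
opening: 0.426
```

```bash
python3 - <<'E'
from plan import *
go([444.2,137.3,10.5],-65.5,-18,15)
d=grab('wrist','w7')
im=d['frame'][160:320,190:370,::-1];cv2.imwrite('pics/w7z.png',cv2.resize(im,None,fx=3.7,fy=3.7,interpolation=cv2.INTER_CUBIC))
E
```

```text
now [444.5 137.4  11.6] q [ 0.52  0.49  2.13 -0.55  0.62  0.57] t 8.85 open 0.426 F [ 0.1 -0.3 -0.7]
rot total [-0.2 -0.1 -0. ] n 1 each [-0.18 -0.07 -0.04]
trans cur [-0.0004  0.001  -0.0004] n 1 each [-0.0004  0.001  -0.0004]
trans after [-0.0004  0.001  -0.0004] n 1 each [-0.0004  0.001  -0.0004]
W [401. 233. 334.] q1 30.2 dpost-forearm 408
```

View pics/w7z.png

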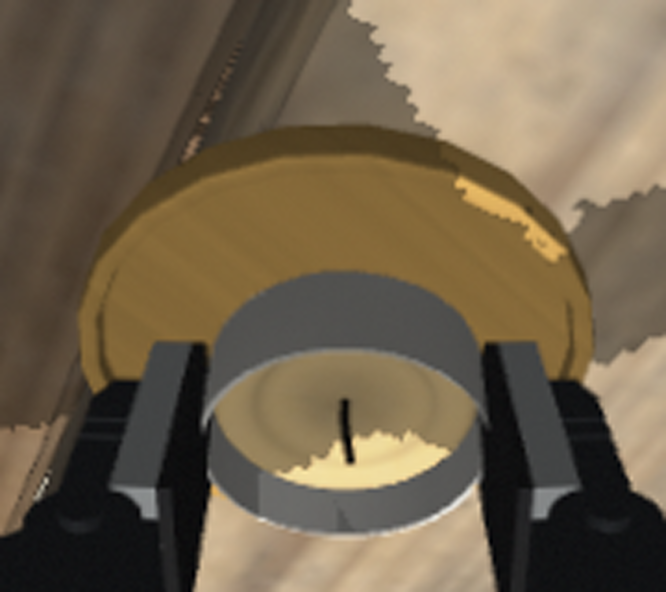

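```bash
python3 - <<'E'
from plan import *
d=load('w7');Z=lambda x,y:(x/3.7+190-.4,y/3.7+160-.4)
print(onz(d,*Z(345,441),20.5,True))
# saucer upper rim points, fit circle of radius 36 at z=7
from scipy.optimize import least_squares
C=[(80,310),(120,230),(200,165),(340,125),(440,140),(530,205),(592,310)]
q=np.array([onz(d,*Z(*c),7,True)[:2] for c in C])
s=least_squares(lambda p:np.hypot(*(q-p).T)-36,[442,140]);print(s.x,s.fun.round(1))
E
```

```text
[443.42972136 140.34939926  20.5       ]
[441.62452568 142.3028569 ] [-0.8 -1.3 -0.3  1.4  1.2 -1.3 -1.5]
```

send_rows:
  series:
    - [-0.0004, 0.0013, 0, 0, 0, 0]
    - [0, 0, 0, 0, 0, 0]

```text
clock: 9.1
eef_pos: [444.4, 137.4, 10.1]
tcp_rot: [-1.567, -0.313, -1.144]
contact_force: [0.5, -0.0, 0.2]
opening: 0.42
```

send_rows:
  series:
    - [0, 0, 0, 0, 0, 0]
    - [0, 0, 0, 0, 0, 0]
    - [0, 0, 0, 0, 0, 0]
    - [0, 0, 0, 0, 0, 0]
  gripper: 0.65

```text
clock: 9.5
eef_pos: [444.4, 137.4, 10.1]
tcp_rot: [-1.567, -0.313, -1.144]
contact_force: [0.7, -0.1, 0.5]
opening: 0.652
```

send_rows:
  series:
    - [0.003, -0.0095, 0, 0, 0, 0]
    - [0.006, -0.019, 0, 0, 0, 0]
    - [0.009, -0.028, 0, 0, 0, 0]
    - [0.012, -0.038, 0, 0, 0, 0]
    - [0, 0, 0, 0, 0, 0]
  gripper: 1

```text
clock: 10.0
eef_pos: [446.2, 139.2, 113.9]
tcp_rot: [-1.56, -0.313, -1.146]
contact_force: [-0.7, 0.5, 0.2]
opening: 1.005
```

```bash
python3 - <<'E'
from plan import *
d=grab('wrist','w8')
go([642.5,26,150],-65.5,-18,40)
E
```

```text
now [445.3 138.7 112. ] q [ 0.53  0.3   2.09 -0.43  0.83  0.4 ] t 10.05 open 0.997 F [ 0.6 -0.1 -0.7]
rot total [-0.5 -0.2 -0.1] n 1 each [-0.45 -0.16 -0.08]
trans cur [0.1867 0.0216 0.133 ] n 6 each [0.0311 0.0036 0.0222]
trans after [0.1871 0.0208 0.1327] n 6 each [0.0312 0.0035 0.0221]
W [599. 122. 473.] q1 11.5 dpost-forearm 292
```

View pics/w8.png

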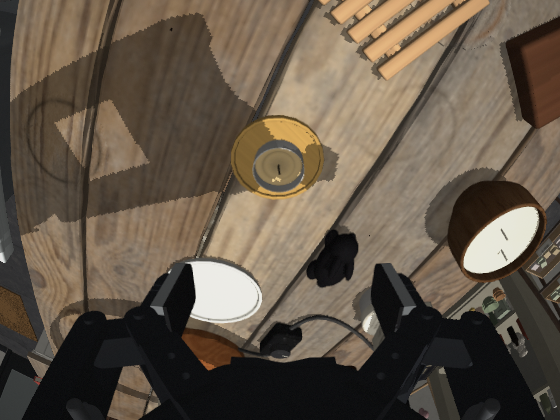

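```bash
python3 - <<'E'
from plan import *
d=load('w8');im=d['frame'][105:205,220:335,::-1];cv2.imwrite('pics/w8z.png',cv2.resize(im,None,fx=5,fy=5,interpolation=cv2.INTER_CUBIC))
E
```

```text
(no output)
```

View pics/w8z.png

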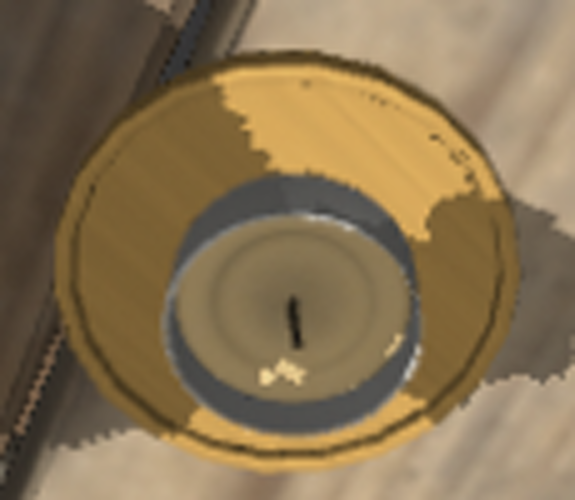

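```bash
python3 - <<'E'
from plan import *
d=load('w8');Z=lambda x,y:(x/5+220-.4,y/5+105-.4)
def fe(C,z):
    e=cv2.fitEllipse(np.array([onz(d,*Z(*c),z,True)[:2] for c in C],np.float32));print(e)
fe([(55,250),(110,140),(200,72),(280,55),(400,90),(490,170),(518,270),(460,400),(360,460),(280,470),(180,440),(90,360)],7)
fe([(163,315),(200,240),(295,215),(380,240),(418,325),(390,400),(300,435),(220,415)],19)
E
```

```text
((442.2483825683594, 140.6869659423828), (69.3642349243164, 71.48089599609375), 44.55208969116211)
((443.4627380371094, 139.23973083496094), (37.363731384277344, 38.40140914916992), 62.4451789855957)
```

send_rows:
  series:
    - [0.02, -0.01, 0.015, -0.4, 0, 0]
    - [0.031, 0.0045, 0.022, 0, 0, 0]
    - [0.031, 0.0045, 0.022, 0, 0, 0]
    - [0.031, 0.0045, 0.022, 0, 0, 0]
    - [0.031, 0.0045, 0.022, 0, 0, 0]
    - [0.031, 0.0045, 0.022, 0, 0, 0]
    - [0.01, 0.003, 0.007, 0, 0, 0]
    - [0, 0, 0, 0, 0, 0]

```text
clock: 10.85
eef_pos: [639.0, 26.6, 150.3]
tcp_rot: [-1.575, -0.313, -1.146]
contact_force: [-0.3, 0.3, -0.1]
opening: 1.0
```

```bash
python3 - <<'E'
from plan import *
d=grab('wrist','w9')
im=d['frame'][90:290,190:370,::-1];cv2.imwrite('pics/w9z.png',cv2.resize(im,None,fx=3,fy=3,interpolation=cv2.INTER_CUBIC))
go([645,23.5,110],-65.5,-18,20)
E
```

```text
now [637.7  27.3 150. ] q [ 0.2   0.43  1.75 -0.39  0.93  0.01] t 10.9 open 1.002 F [-0.1  0.5 -0.7]
rot total [ 0.4 -0.1 -0.1] n 1 each [ 0.37 -0.11 -0.09]
trans cur [-0.0062  0.04    0.0053] n 3 each [-0.0021  0.0133  0.0018]
trans after [-0.0062  0.04    0.0051] n 3 each [-0.0021  0.0133  0.0017]
W [601. 119. 433.] q1 11.2 dpost-forearm 290
```

View pics/w9z.png

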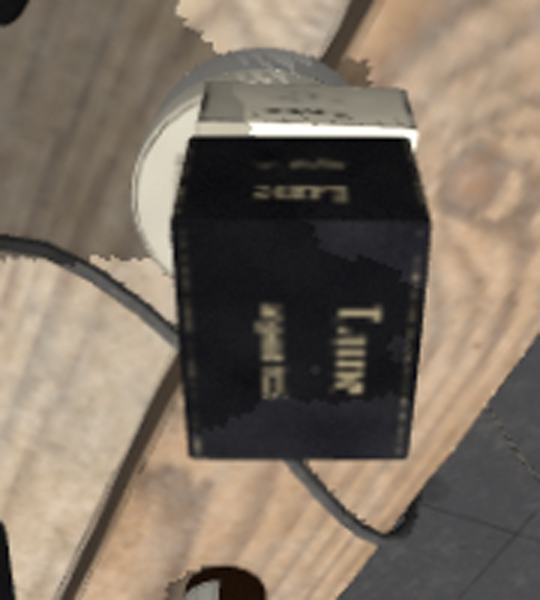

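```bash
python3 - <<'E'
from plan import *
d=load('w9');Z=lambda x,y:(x/3+190-.3,y/3+90-.3)
C=[(173,216),(431,218),(410,459),(189,457)]
P=[onz(d,*Z(*c),100,True)[:2] for c in C]
print(np.mean(P,0),[np.linalg.norm(P[i]-P[i-1]).round(1) for i in range(4)],[np.degrees(np.arctan2(*(P[i]-P[i-1])[::-1])).round(1) for i in range(4)])
C=[(188,137),(413,140)]; P=[onz(d,*Z(*c),60,True) for c in C];print(P,np.degrees(np.arctan2(*(P[1]-P[0])[1::-1])))
go([645,23.5,64],-65.5,-18,20)
E
```

```text
[642.25462768  30.29556128] [np.float64(61.8), np.float64(48.6), np.float64(62.1), np.float64(50.0)] [np.float64(113.9), np.float64(24.0), np.float64(-64.8), np.float64(-156.3)]
[array([607.35684862,  46.55170918,  60.        ]), array([653.64849678,  66.90124487,  60.        ])] 23.730007661129196
now [637.7  27.3 150. ] q [ 0.2   0.43  1.75 -0.39  0.93  0.01] t 10.9 open 1.002 F [-0.1  0.5 -0.7]
rot total [ 0.4 -0.1 -0.1] n 1 each [ 0.37 -0.11 -0.09]
trans cur [-0.0203  0.0838  0.0056] n 5 each [-0.0041  0.0168  0.0011]
trans after [-0.0204  0.0838  0.0051] n 5 each [-0.0041  0.0168  0.001 ]
W [601. 119. 387.] q1 11.2 dpost-forearm 290
```

send_rows:
  series:
    - [0.0062, 0.002, 0.0051, 0.4, 0.3, 0]
    - [-0.0063, 0.0195, 0, 0, 0, 0]
    - [-0.0063, 0.0195, 0, 0, 0, 0]
    - [-0.0063, 0.0195, 0, 0, 0, 0]
    - [-0.003, 0.0095, 0, 0, 0, 0]
    - [0, 0, 0, 0, 0, 0]
    - [0, 0, 0, 0, 0, 0]

```text
clock: 11.6
eef_pos: [646.5, 24.2, 80.2]
tcp_rot: [-1.566, -0.314, -1.149]
contact_force: [-0.7, 0.0, 0.4]
opening: 1.003
```

```bash
python3 - <<'E'
from plan import *
go([645,23.5,64],-65.9,-18,20)
d=grab('wrist','w10')
E
```

```text
now [646.5  24.2  80.2] q [ 0.19  0.53  1.78 -0.43  0.8   0.07] t 11.6 open 1.003 F [-0.7  0.   0.4]
rot total [-0.3  0.  -0. ] n 1 each [-0.31  0.04 -0.04]
trans cur [-0.005   0.0154 -0.0017] n 1 each [-0.005   0.0154 -0.0017]
trans after [-0.005   0.0154 -0.0016] n 1 each [-0.005   0.0154 -0.0016]
W [602. 119. 387.] q1 11.2 dpost-forearm 291
```

View pics/w10.png

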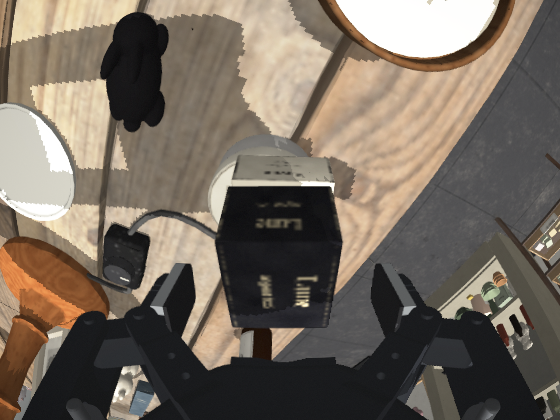

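send_rows:
  series:
    - [-0.0048, 0.0148, -0.0012, 0, 0, 0]
    - [0, 0, 0, 0, 0, 0]
    - [0, 0, 0, 0, 0, 0]

```text
clock: 11.95
eef_pos: [645.0, 23.2, 63.7]
tcp_rot: [-1.567, -0.313, -1.15]
contact_force: [-0.8, -0.2, 0.4]
opening: 0.999
```

send_rows:
  series:
    - [0, 0, 0, 0, 0, 0]
    - [0, 0, 0, 0, 0, 0]
    - [0, 0, 0, 0, 0, 0]
    - [0, 0, 0, 0, 0, 0]
    - [0, 0, 0, 0, 0, 0]
    - [0, 0, 0, 0, 0, 0]
    - [0, 0, 0, 0, 0, 0]
  gripper: 0.45
  squeeze: 25

```text
clock: 12.65
eef_pos: [645.7, 23.4, 64.5]
tcp_rot: [-1.565, -0.314, -1.15]
contact_force: [1.0, -0.5, 4.7]
opening: 0.582
```

```bash
python3 - <<'E'
from plan import *
go([645,23.5,64],-65.9,-18,20)
d=grab('wrist','w11')
E
```

```text
now [645.7  23.4  64.5] q [ 0.19  0.55  1.79 -0.44  0.77  0.09] t 12.65 open 0.582 F [ 1.  -0.5  4.7]
rot total [-0.3  0.  -0. ] n 1 each [-0.33  0.01 -0.03]
trans cur [-0.0005  0.0003 -0.0006] n 1 each [-0.0005  0.0003 -0.0006]
trans after [-0.0005  0.0003 -0.0006] n 1 each [-0.0005  0.0003 -0.0006]
W [602. 119. 387.] q1 11.2 dpost-forearm 291
```

View pics/w11.png

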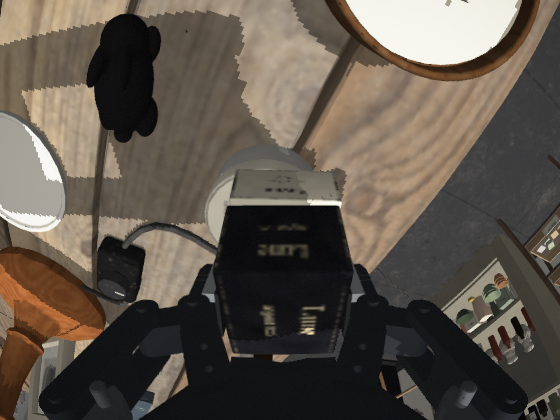

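```bash
python3 - <<'E'
from plan import *
P=cloud(load('top0'))
for u,v in [(105,143),(108,148),(118,150),(125,155),(112,160)]: print(P[v,u].round())
E
```

```text
[687. 467. 102.]
[678. 463.  97.]
[684. 453.  68.]
[683. 448.  36.]
[670. 473.  45.]
```

send_rows:
  series:
    - [0.0015, -0.005, 0, 0, 0, 0]
    - [0.0045, -0.014, 0, 0, 0, 0]
    - [0.008, -0.024, 0, 0, 0, 0]
    - [0.008, -0.024, 0, 0, 0, 0]
    - [0, 0, 0, 0, 0, 0]

```text
clock: 13.2
eef_pos: [647.4, 23.4, 139.1]
tcp_rot: [-1.56, -0.315, -1.152]
contact_force: [0.4, 0.5, -0.2]
opening: 0.583
```

```bash
python3 - <<'E'
from plan import *
go([606.6,321.5,110],None,None,20)
d=grab('wrist','w12')
E
```

```text
now [647.4  23.4 139.1] q [ 0.19  0.45  1.75 -0.39  0.89  0.01] t 13.2 open 0.583 F [ 0.4  0.5 -0.2]
rot total [0. 0. 0.] n 0 each [0. 0. 0.]
trans cur [-0.2837 -0.0608  0.0848] n 16 each [-0.0177 -0.0038  0.0053]
trans after [-0.2837 -0.0608  0.0848] n 16 each [-0.0177 -0.0038  0.0053]
W [560. 416. 433.] q1 36.6 dpost-forearm 439
```

View pics/w12.png

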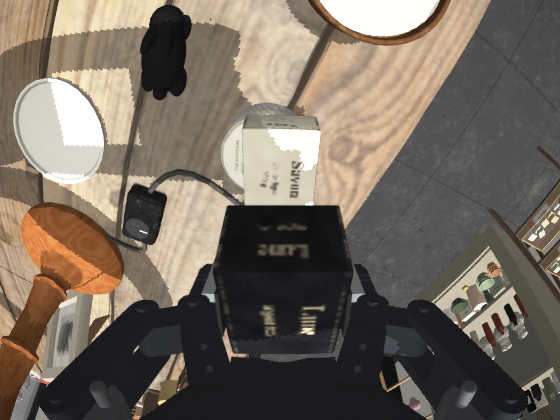

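send_rows:
  series:
    - [-0.02, -0.012, 0.007, 0, 0, 0]
    - [-0.038, -0.016, 0.013, 0, 0, 0]
    - [-0.04, -0.016, 0.014, 0, 0, 0]
    - [-0.04, -0.016, 0.014, 0, 0, 0]
    - [-0.04, -0.016, 0.014, 0, 0, 0]
    - [-0.04, -0.016, 0.014, 0, 0, 0]
    - [-0.04, -0.016, 0.014, 0, 0, 0]
    - [-0.02, -0.008, 0.007, 0, 0, 0]

```text
clock: 14.05
eef_pos: [609.3, 340.0, 158.9]
tcp_rot: [-1.566, -0.313, -1.148]
contact_force: [-0.7, -0.3, -0.7]
opening: 0.583
```

send_rows:
  series:
    - [0, 0, 0, 1.5, -4.5, 0]
    - [0, 0, 0, 2.5, -7.8, 0]
    - [0, 0, 0, 2.5, -7.8, 0]
    - [0, 0, 0, 2.5, -7.8, 0]
    - [0, 0, 0, 2.5, -7.8, 0]
    - [0, 0, 0, 2.5, -7.8, 0]
    - [0, 0, 0, 2.5, -7.8, 0]
    - [0, 0, 0, 2.5, -7.8, 0]

```text
clock: 14.85
eef_pos: [609.7, 335.6, 158.8]
tcp_rot: [-1.573, -0.316, -0.059]
contact_force: [-0.1, -0.3, -0.7]
opening: 0.581
```

```bash
python3 - <<'E'
from plan import *
go([614.2,334.7,100],57.1,-18,40)
E
```

```text
now [609.7 335.6 158.8] q [ 0.59  0.42  1.75 -0.29  0.74 -0.73] t 14.85 open 0.581 F [-0.1 -0.3 -0.7]
rot total [ 18.8 -57.5   0. ] n 8 each [ 2.35 -7.19  0.  ]
trans cur [-0.014   0.0573 -0.0006] n 2 each [-0.007   0.0287 -0.0003]
trans after [-0.0166  0.0565 -0.0043] n 2 each [-0.0083  0.0282 -0.0021]
W [557. 246. 423.] q1 23.9 dpost-forearm 374
```

send_rows:
  series:
    - [0, 0, 0, 2.4, -7.2, 0]
    - [0, 0, 0, 2.4, -7.2, 0]
    - [0, 0, 0, 2.4, -7.2, 0]
    - [0, 0, 0, 2.4, -7.2, 0]
    - [0, 0, 0, 2.4, -7.2, 0]
    - [0, 0, 0, 2.4, -7.2, 0]
    - [0, 0, 0, 2.4, -7.2, 0]
    - [0, 0, 0, 2, -6.5, 0]

```text
clock: 15.65
eef_pos: [609.9, 335.5, 158.9]
tcp_rot: [-1.568, -0.318, 0.985]
contact_force: [0.3, 0.0, -0.7]
opening: 0.582
```

send_rows:
  series:
    - [-0.008, 0.028, -0.002, 0, 0, 0]
    - [-0.008, 0.028, -0.002, 0, 0, 0]
    - [0, 0, 0, 0, 0, 0]

```text
clock: 15.95
eef_pos: [612.0, 334.2, 96.6]
tcp_rot: [-1.565, -0.312, 0.979]
contact_force: [-0.7, 0.4, -0.7]
opening: 0.584
```

```bash
python3 - <<'E'
from plan import *
go([614.2,334.7,60],57.1,-18,40)
d=grab('wrist','w13');grab('side','s13');grab('top','t13')
E
```

```text
now [612.  334.2  96.6] q [ 0.41  0.5   1.79  0.3   0.61 -2.36] t 15.95 open 0.584 F [-0.7  0.4 -0.7]
rot total [-0.  -1.  -0.1] n 1 each [-0.04 -0.98 -0.14]
trans cur [-0.0097  0.0354 -0.0017] n 1 each [-0.0097  0.0354 -0.0017]
trans after [-0.0098  0.0353 -0.0016] n 1 each [-0.0098  0.0353 -0.0016]
W [557. 246. 383.] q1 23.9 dpost-forearm 374
```

View pics/w13.png

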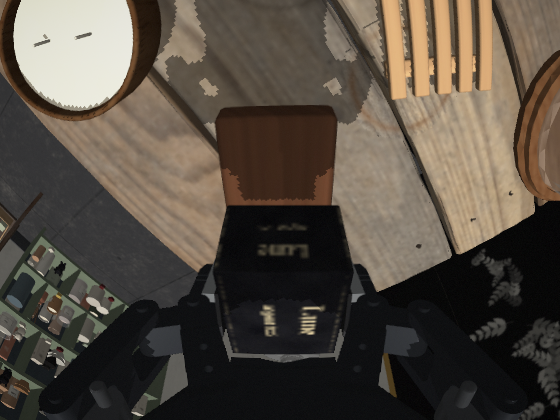

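View pics/t13.png

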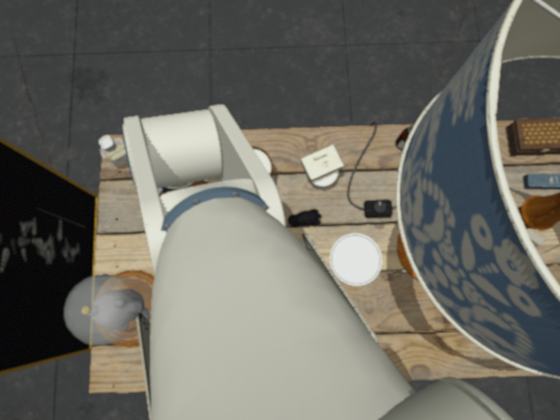

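send_rows:
  series:
    - [-0.005, 0.018, -0.001, 0, -1, 0]
    - [-0.005, 0.018, -0.001, 0, 0, 0]
    - [-0.006, 0.02, 0, 0, 0, 0]
    - [0, 0, 0, 0, 0, 0]
    - [0, 0, 0, 0, 0, 0]

```text
clock: 16.6
eef_pos: [618.6, 337.5, 44.7]
tcp_rot: [-1.575, -0.32, 0.999]
contact_force: [0.4, -0.4, 0.6]
opening: 0.581
```

```bash
python3 - <<'E'
from plan import *
go([614.2,334.7,30],57.1,-18,40)
d=grab('wrist','w14')
im=d['frame'][120:370,170:390,::-1];cv2.imwrite('pics/w14z.png',cv2.resize(im,None,fx=2.4,fy=2.4,interpolation=cv2.INTER_CUBIC))
E
```

```text
now [618.6 337.5  44.7] q [ 0.41  0.58  1.8   0.35  0.52 -2.44] t 16.6 open 0.581 F [ 0.4 -0.4  0.6]
rot total [0.2 0.1 0.3] n 1 each [0.22 0.13 0.32]
trans cur [-0.0091  0.0125  0.0023] n 1 each [-0.0091  0.0125  0.0023]
trans after [-0.009   0.0125  0.0022] n 1 each [-0.009   0.0125  0.0022]
W [557. 246. 353.] q1 23.9 dpost-forearm 374
```

View pics/w14z.png

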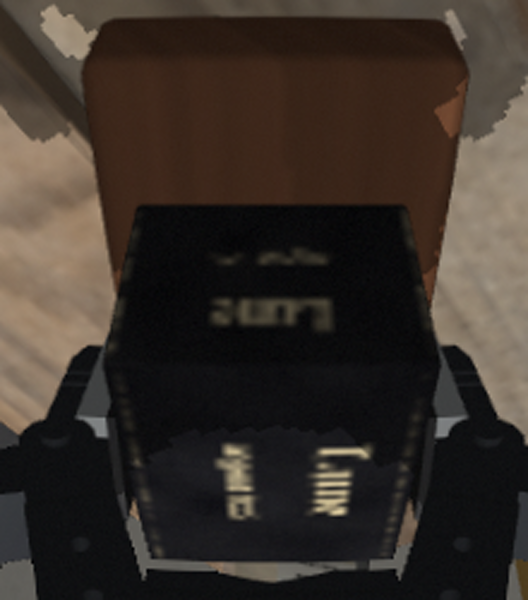

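send_rows:
  series:
    - [-0.006, 0.005, 0.0015, 0.2, 0.1, 0.3]
    - [-0.003, 0.0055, 0.0008, 0, 0, 0]
    - [0, 0, 0, 0, 0, 0]
    - [0, 0, 0, 0, 0, 0]

```text
clock: 17.05
eef_pos: [613.2, 333.8, 30.5]
tcp_rot: [-1.571, -0.313, 0.997]
contact_force: [-0.8, 0.1, -0.3]
opening: 0.581
```

```bash
python3 - <<'E'
from plan import *
d=grab('wrist','w15')
go([614.2,334.7,29.5],57.1,-18,40)
im=d['frame'][120:370,170:390,::-1];cv2.imwrite('pics/w15z.png',cv2.resize(im,None,fx=2.4,fy=2.4,interpolation=cv2.INTER_CUBIC))
E
```

```text
now [613.4 333.9  30.6] q [ 0.41  0.6   1.81  0.37  0.5  -2.46] t 17.1 open 0.582 F [ 0.2 -0.5 -1. ]
rot total [-0.  0. -0.] n 1 each [-0.    0.02 -0.03]
trans cur [ 0.0007  0.0014 -0.0003] n 1 each [ 0.0007  0.0014 -0.0003]
trans after [ 0.0007  0.0014 -0.0003] n 1 each [ 0.0007  0.0014 -0.0003]
W [557. 246. 353.] q1 23.9 dpost-forearm 374
```

View pics/w15z.png

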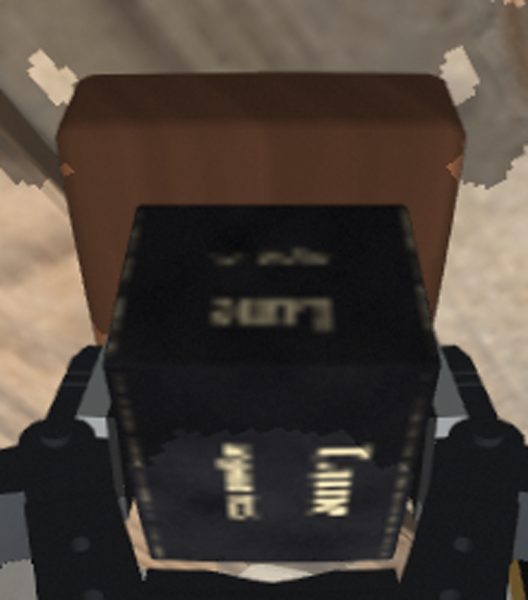

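```bash
python3 - <<'E'
from plan import *
d=load('w15');Z=lambda x,y:(x/2.4+170-.3,y/2.4+120-.3)
c=[onz(d,*Z(*p),26,True)[:2] for p in[(135,205),(408,206)]]
b=[onz(d,*Z(*p),25,True)[:2] for p in[(60,132),(465,132)]]
a=np.radians(57.1);L=np.array([np.cos(a),np.sin(a)]);S=np.array([np.sin(a),-np.cos(a)])
C=np.array([610.3,328])
for nm,q in(('car',c),('blk',b)): print(nm,[((p-C)@L).round(1) for p in q],[((p-C)@S).round(1) for p in q])
E
```

```text
car [np.float64(-29.4), np.float64(-29.2)] [np.float64(24.0), np.float64(-26.4)]
blk [np.float64(-44.7), np.float64(-44.7)] [np.float64(36.2), np.float64(-35.2)]
```

send_rows:
  series:
    - [-0.0003, 0.001, 0, 0, 0, 0]
    - [0, 0, 0, 0, 0, 0]

```text
clock: 17.3
eef_pos: [613.4, 334.0, 29.5]
tcp_rot: [-1.571, -0.314, 0.997]
contact_force: [0.1, -0.2, -0.3]
opening: 0.581
```

send_rows:
  series:
    - [0, 0, 0, 0, 0, 0]
    - [0, 0, 0, 0, 0, 0]
    - [0, 0, 0, 0, 0, 0]
    - [0, 0, 0, 0, 0, 0]
    - [0, 0, 0, 0, 0, 0]
  gripper: 0.85

```text
clock: 17.8
eef_pos: [613.4, 334.0, 29.6]
tcp_rot: [-1.571, -0.314, 0.997]
contact_force: [-0.5, -0.6, 0.0]
opening: 0.851
```

send_rows:
  series:
    - [0.003, -0.0095, 0, 0, 0, 0]
    - [0.006, -0.019, 0, 0, 0, 0]
    - [0.009, -0.028, 0, 0, 0, 0]
    - [0.012, -0.038, 0, 0, 0, 0]
    - [0.012, -0.038, 0, 0, 0, 0]
    - [0, 0, 0, 0, 0, 0]
    - [0, 0, 0, 0, 0, 0]
  gripper: 1

```text
clock: 18.5
eef_pos: [613.5, 333.4, 170.6]
tcp_rot: [-1.573, -0.316, 0.998]
contact_force: [0.2, 0.1, 0.3]
opening: 1.0
```

```bash
python3 - <<'E'
from plan import *
d=grab('wrist','w16')
go([640,30,120],-65.9,-18,40)
im=d['frame'][60:310,150:410,::-1];cv2.imwrite('pics/w16z.png',cv2.resize(im,None,fx=2.4,fy=2.4,interpolation=cv2.INTER_CUBIC))
E
```

```text
now [612.6 333.  168.8] q [ 0.41  0.41  1.74  0.25  0.74 -2.32] t 18.55 open 0.998 F [ 0.1 -0.5 -1.1]
rot total [-38. 117.   0.] n 15 each [-2.53  7.8   0.  ]
trans cur [-0.243  -0.0275 -0.1875] n 8 each [-0.0304 -0.0034 -0.0234]
trans after [ 0.2586  0.1354 -0.0987] n 8 each [ 0.0323  0.0169 -0.0123]
W [597. 126. 443.] q1 11.9 dpost-forearm 296
```

View pics/w16z.png

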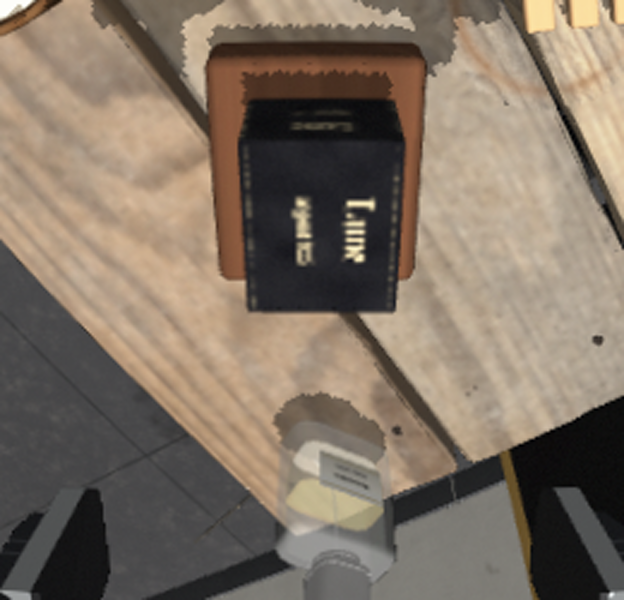

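send_rows:
  series:
    - [0, 0, 0, -2.5, 7.8, 0]
    - [0, 0, 0, -2.5, 7.8, 0]
    - [0, 0, 0, -2.5, 7.8, 0]
    - [0, 0, 0, -2.5, 7.8, 0]
    - [0, 0, 0, -2.5, 7.8, 0]
    - [0, 0, 0, -2.5, 7.8, 0]
    - [0, 0, 0, -2.5, 7.8, 0]
    - [0, 0, 0, -2.5, 7.8, 0]

```text
clock: 19.35
eef_pos: [611.7, 332.5, 166.5]
tcp_rot: [-1.57, -0.31, -0.146]
contact_force: [-0.2, 0.5, -1.1]
opening: 0.998
```

send_rows:
  series:
    - [0, 0, 0, -2.5, 7.8, 0]
    - [0, 0, 0, -2.5, 7.8, 0]
    - [0, 0, 0, -2.5, 7.8, 0]
    - [0, 0, 0, -2.5, 7.8, 0]
    - [0, 0, 0, -2.5, 7.8, 0]
    - [0, 0, 0, -2.5, 7.8, 0]
    - [0, 0, 0, -2.5, 7.8, 0]
    - [0, 0, 0, 0, 0, 0]

```text
clock: 20.15
eef_pos: [612.6, 333.0, 166.4]
tcp_rot: [-1.571, -0.309, -1.142]
contact_force: [0.3, 0.2, -0.3]
opening: 1.0
```

```bash
python3 - <<'E'
from stands import *
import plan
plan.go([640,30,135],-65.9,-18,43)
d=load('w16');Z=lambda x,y:(x/2.4+150-.3,y/2.4+60-.3)
P=[onz(d,*Z(*p),65,True)[:2] for p in[(238,140),(405,140),(397,312),(248,310)]];print('carton',np.mean(P,0),np.degrees(np.arctan2(*(P[1]-P[2])[::-1])),np.degrees(np.arctan2(*(P[0]-P[3])[::-1])))
t=load('t13');im=t['frame'][130:210,280:370,::-1];cv2.imwrite('pics/t13z.png',cv2.resize(im,None,fx=7,fy=7,interpolation=cv2.INTER_CUBIC))
E
```

```text
now [612.6 333.  166.4] q [ 0.64  0.56  1.5  -0.33  1.17  0.36] t 20.15 open 1.0 F [ 0.3  0.2 -0.3]
rot total [-0.1  0.4 -0.3] n 1 each [-0.13  0.42 -0.3 ]
trans cur [ 0.2639  0.1171 -0.1009] n 8 each [ 0.033   0.0146 -0.0126]
trans after [ 0.264   0.1188 -0.0987] n 8 each [ 0.033   0.0148 -0.0123]
W [597. 126. 458.] q1 11.9 dpost-forearm 296
carton [609.13382463 328.6635672 ] -122.16650107596266 -122.76679056837436
```

View pics/t13z.png

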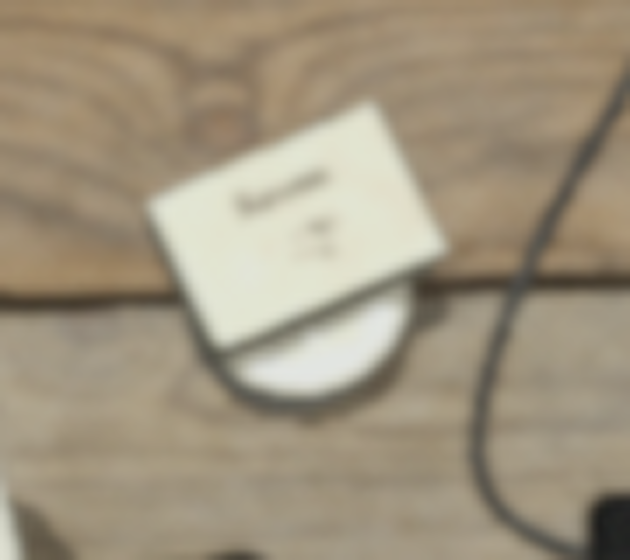

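send_rows:
  series:
    - [0.015, 0.006, -0.006, 0, 0.4, -0.3]
    - [0.033, 0.0148, -0.0123, 0, 0, 0]
    - [0.033, 0.0148, -0.0123, 0, 0, 0]
    - [0.033, 0.0148, -0.0123, 0, 0, 0]
    - [0.033, 0.0148, -0.0123, 0, 0, 0]
    - [0.033, 0.0148, -0.0123, 0, 0, 0]
    - [0.033, 0.0148, -0.0123, 0, 0, 0]
    - [0.033, 0.0148, -0.0123, 0, 0, 0]

```text
clock: 20.95
eef_pos: [637.8, 48.6, 139.0]
tcp_rot: [-1.567, -0.314, -1.145]
contact_force: [0.4, 0.4, 0.6]
opening: 0.997
```

send_rows:
  series:
    - [0.01, 0.006, -0.004, 0, 0, 0]
    - [0, 0, 0, 0, 0, 0]

```text
clock: 21.15
eef_pos: [638.9, 36.7, 136.2]
tcp_rot: [-1.568, -0.314, -1.149]
contact_force: [0.1, 0.2, -0.1]
opening: 1.0
```

```bash
python3 - <<'E'
from stands import *
import plan
t=load('t13');Z=lambda x,y:(x/7+280-.43,y/7+130-.43)
C=[(150,203),(375,100),(450,245),(222,348)]
P=[onz(t,*Z(*c),60)[:2] for c in C]
print(np.mean(P,0),[np.linalg.norm(P[i]-P[i-1]).round(1) for i in range(4)],[np.degrees(np.arctan2(*(P[i]-P[i-1])[::-1])).round(1) for i in range(4)])
d=grab('wrist','w17')
im=d['frame'][70:290,180:380,::-1];cv2.imwrite('pics/w17z.png',cv2.resize(im,None,fx=2.7,fy=2.7,interpolation=cv2.INTER_CUBIC))
plan.go([640,30,80],-65.9,-18,43)
E
```

```text
[645.06181912  25.67127116] [np.float64(49.7), np.float64(75.9), np.float64(50.4), np.float64(76.0)] [np.float64(22.7), np.float64(-66.7), np.float64(-157.2), np.float64(112.7)]
now [639.4  38.3 136.6] q [ 0.22  0.45  1.76 -0.39  0.9   0.04] t 21.2 open 1.001 F [-0.1  0.2 -0.2]
rot total [-0.3  0.1 -0. ] n 1 each [-0.27  0.1  -0.05]
trans cur [-0.01    0.0563 -0.0031] n 2 each [-0.005   0.0281 -0.0015]
trans after [-0.0101  0.0563 -0.0028] n 2 each [-0.005   0.0281 -0.0014]
W [597. 126. 403.] q1 11.9 dpost-forearm 296
```

View pics/w17z.png

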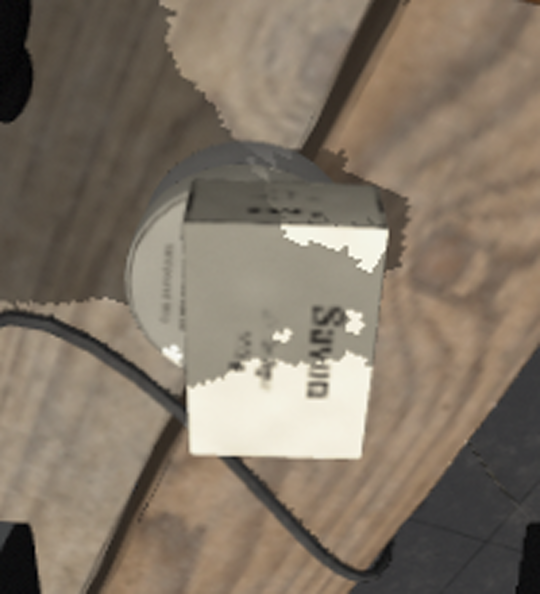

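```bash
python3 - <<'E'
from stands import *
d=load('w17');Z=lambda x,y:(x/2.7+180-.3,y/2.7+70-.3)
C=[(183,224),(389,230),(361,459),(189,455)]
P=[onz(d,*Z(*c),60,True)[:2] for c in C]
print(np.mean(P,0),[np.linalg.norm(P[i]-P[i-1]).round(1) for i in range(4)],[np.degrees(np.arctan2(*(P[i]-P[i-1])[::-1])).round(1) for i in range(4)])
C=[(126,280),(136,230),(160,195),(140,330),(180,364)]
from scipy.optimize import least_squares
q=np.array([onz(d,*Z(*c),34,True)[:2] for c in C]);s=least_squares(lambda p:np.hypot(*(q-p).T)-34.5,[635,25]);print('tin',s.x,s.fun.round(1))
print('seam heights', tri([(d,*Z(183,224),True),(load('t13'),150/7+280-.43,203/7+130-.43,False)]), tri([(d,*Z(361,459),True),(load('t13'),450/7+280-.43,245/7+130-.43,False)]),)
# try all corner pairs
t=[(150,203),(375,100),(450,245),(222,348)];T=load('t13')
for a in [(183,224),(389,230),(361,459),(189,455)]:
    print([ (lambda r:(r[0].round(1).tolist(),round(r[1][0],1)))(tri([(d,*Z(*a),True),(T,b[0]/7+279.57,b[1]/7+129.57,False)])) for b in t])
E
```

```text
[644.85416116  25.55536724] [np.float64(74.4), np.float64(49.3), np.float64(74.4), np.float64(49.7)] [np.float64(111.9), np.float64(22.3), np.float64(-67.8), np.float64(-157.7)]
tin [633.34969603  26.42054468] [-0.9 -0.4  1.   0.5  0.3]
seam heights (array([613.74636595,  82.5149752 , 137.41724139]), [np.float64(15.442705672397222), np.float64(15.44270567239736)]) (array([665.43247162, -15.71057535,  43.18023633]), [np.float64(23.868328401969936), np.float64(23.86832840197025)])
[([613.7, 82.5, 137.4], np.float64(15.4)), ([641.7, 25.8, 68.8], np.float64(42.3)), ([643.2, -23.2, -47.6], np.float64(27.8)), ([607.7, 50.9, 60.0], np.float64(0.4))]
[([652.7, 70.4, 62.3], np.float64(0.2)), ([753.1, -34.9, -181.6], np.float64(14.0)), ([754.2, -74.1, -275.7], np.float64(16.4)), ([639.6, 53.3, 29.8], np.float64(24.1))]
[([627.1, 78.5, 158.3], np.float64(5.1)), ([682.6, 0.4, 59.9], np.float64(0.6)), ([665.4, -15.7, 43.2], np.float64(23.9)), ([609.9, 67.0, 148.3], np.float64(26.7))]
[([612.9, 78.8, 170.4], np.float64(4.9)), ([646.4, 10.4, 102.1], np.float64(20.9)), ([636.4, -19.1, 59.3], np.float64(0.4)), ([600.4, 58.1, 141.4], np.float64(14.3))]
```

```bash
python3 - <<'E'
import plan
plan.go([646.9,21,38],-67.5,-18,43)
plan.go([646.9,21,80],-67.5,-18,43)
E
```

```text
now [639.4  38.3 136.6] q [ 0.22  0.45  1.76 -0.39  0.9   0.04] t 21.2 open 1.001 F [-0.1  0.2 -0.2]
rot total [-0.8  1.6 -0. ] n 1 each [-0.76  1.62 -0.05]
trans cur [-0.0125  0.0996 -0.0007] n 3 each [-0.0042  0.0332 -0.0002]
trans after [-0.0126  0.0996  0.0003] n 3 each [-0.0042  0.0332  0.0001]
W [607. 118. 361.] q1 11.0 dpost-forearm 289
now [639.4  38.3 136.6] q [ 0.22  0.45  1.76 -0.39  0.9   0.04] t 21.2 open 1.001 F [-0.1  0.2 -0.2]
rot total [-0.8  1.6 -0. ] n 1 each [-0.76  1.62 -0.05]
trans cur [ 0.0005  0.0597 -0.0005] n 2 each [ 0.0002  0.0298 -0.0002]
trans after [0.0004 0.0597 0.0003] n 2 each [0.0002 0.0298 0.0002]
W [607. 118. 403.] q1 11.0 dpost-forearm 289
```

send_rows:
  series:
    - [0, 0.015, 0, -0.8, 1.6, 0]
    - [0, 0.022, 0, 0, 0, 0]
    - [0, 0.022, 0, 0, 0, 0]
    - [0, 0, 0, 0, 0, 0]
    - [0, 0, 0, 0, 0, 0]

```text
clock: 21.7
eef_pos: [647.2, 23.6, 80.9]
tcp_rot: [-1.571, -0.313, -1.176]
contact_force: [-0.3, 0.5, -0.3]
opening: 1.0
```

```bash
python3 - <<'E'
import plan
plan.grab('wrist','w18')
plan.go([646.9,21,38],-67.5,-18,43)
E
```

```text
now [647.7  23.6  81.6] q [ 0.19  0.54  1.77 -0.43  0.82  0.09] t 21.75 open 1.001 F [ 0.2 -0.1 -0.2]
rot total [-0.1  0.1 -0. ] n 1 each [-0.08  0.07 -0.03]
trans cur [-0.0114  0.0422 -0.0018] n 2 each [-0.0057  0.0211 -0.0009]
trans after [-0.0115  0.0421 -0.0018] n 2 each [-0.0057  0.0211 -0.0009]
W [607. 118. 361.] q1 11.0 dpost-forearm 289
```

View pics/w18.png

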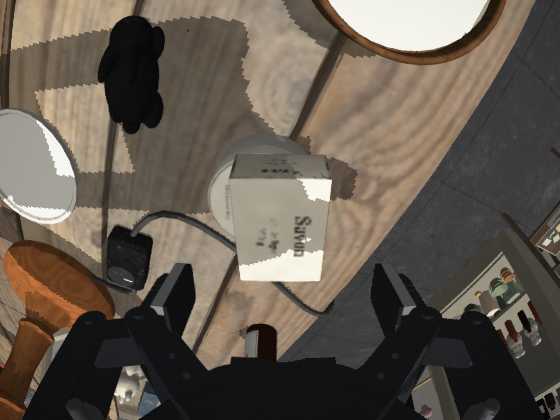

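send_rows:
  series:
    - [-0.0055, 0.02, -0.0009, 0, 0, 0]
    - [-0.0058, 0.0215, -0.0009, 0, 0, 0]
    - [0, 0, 0, 0, 0, 0]
    - [0, 0, 0, 0, 0, 0]
    - [0, 0, 0, 0, 0, 0]

```text
clock: 22.25
eef_pos: [647.6, 20.4, 39.6]
tcp_rot: [-1.568, -0.314, -1.178]
contact_force: [-0.8, 0.1, 0.0]
opening: 1.0
```

```bash
python3 - <<'E'
import plan
plan.go([646.9,21,38],-67.5,-18,43)
E
```

```text
now [647.6  20.4  39.6] q [ 0.19  0.6   1.78 -0.46  0.75  0.14] t 22.25 open 1.0 F [-0.8  0.1  0. ]
rot total [-0.1 -0.  -0. ] n 1 each [-0.14 -0.01 -0.01]
trans cur [-0.0012  0.0012 -0.0004] n 1 each [-0.0012  0.0012 -0.0004]
trans after [-0.0012  0.0012 -0.0004] n 1 each [-0.0012  0.0012 -0.0004]
W [607. 118. 361.] q1 11.0 dpost-forearm 289
```

send_rows:
  series:
    - [0, 0, 0, 0, 0, 0]
    - [0, 0, 0, 0, 0, 0]
    - [0, 0, 0, 0, 0, 0]
    - [0, 0, 0, 0, 0, 0]
    - [0, 0, 0, 0, 0, 0]
    - [0, 0, 0, 0, 0, 0]
    - [0, 0, 0, 0, 0, 0]
  gripper: 0.45
  squeeze: 30

```text
clock: 22.95
eef_pos: [647.1, 20.0, 38.7]
tcp_rot: [-1.569, -0.314, -1.178]
contact_force: [-0.8, 1.4, 6.0]
opening: 0.579
```

send_rows:
  series:
    - [0.0015, -0.005, 0, 0, 0, 0]
    - [0.0045, -0.014, 0, 0, 0, 0]
    - [0.008, -0.024, 0, 0, 0, 0]
    - [0.008, -0.024, 0, 0, 0, 0]
    - [0, 0, 0, 0, 0, 0]

```text
clock: 23.45
eef_pos: [649.0, 20.1, 112.9]
tcp_rot: [-1.564, -0.315, -1.18]
contact_force: [0.3, -0.5, -0.6]
opening: 0.581
```

```bash
python3 - <<'E'
import plan
plan.grab('wrist','w19')
plan.go([466,293,100],-67.5,-18,43)
E
```

```text
now [647.9  19.9 110.9] q [ 0.19  0.5   1.76 -0.41  0.86  0.06] t 23.5 open 0.578 F [-0.5  0.3 -1.3]
rot total [-0.2 -0.1  0. ] n 1 each [-0.22 -0.07  0.  ]
trans cur [-0.3095 -0.0893 -0.0636] n 8 each [-0.0387 -0.0112 -0.008 ]
trans after [-0.3095 -0.0891 -0.0636] n 8 each [-0.0387 -0.0111 -0.0079]
W [426. 390. 423.] q1 42.5 dpost-forearm 462
```

View pics/w19.png

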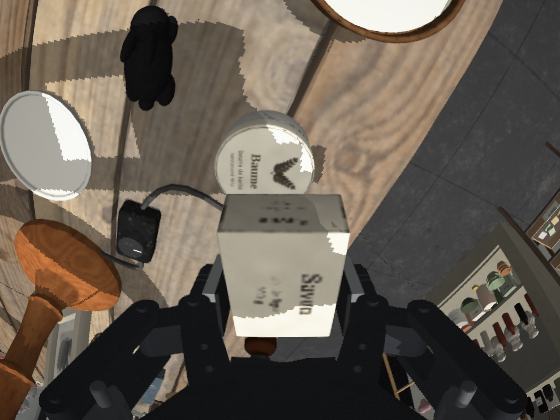

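send_rows:
  series:
    - [-0.02, -0.0065, -0.0045, 0, 0, 0]
    - [-0.038, -0.0123, -0.0084, 0, 0, 0]
    - [-0.038, -0.0123, -0.0084, 0, 0, 0]
    - [-0.038, -0.0123, -0.0084, 0, 0, 0]
    - [-0.038, -0.0123, -0.0084, 0, 0, 0]
    - [-0.038, -0.0123, -0.0084, 0, 0, 0]
    - [-0.038, -0.0123, -0.0084, 0, 0, 0]
    - [-0.038, -0.0123, -0.0084, 0, 0, 0]

```text
clock: 24.3
eef_pos: [471.4, 274.0, 107.6]
tcp_rot: [-1.572, -0.314, -1.178]
contact_force: [0.3, 0.2, -2.3]
opening: 0.576
```

send_rows:
  series:
    - [-0.016, -0.005, -0.004, 0, 0, 0]
    - [0, 0, 0, -2.3, 7.1, 0]
    - [0, 0, 0, -2.3, 7.1, 0]
    - [0, 0, 0, -2.3, 7.1, 0]
    - [0, 0, 0, -2.3, 7.1, 0]
    - [0, 0, 0, -2.3, 7.1, 0]
    - [0, 0, 0, -2.3, 7.1, 0]
    - [0, 0, 0, 0, 0, 0]

```text
clock: 25.1
eef_pos: [463.2, 286.6, 107.3]
tcp_rot: [-1.571, -0.314, -1.962]
contact_force: [-0.6, -0.6, -1.2]
opening: 0.577
```

```bash
python3 - <<'E'
import plan
plan.go([463.7,287.6,45],-112.3,-18,43)
plan.grab('wrist','w20')
E
```

```text
now [463.2 286.6 107.3] q [ 0.65  0.52  1.72 -0.17  1.18  1.13] t 25.1 open 0.577 F [-0.6 -0.6 -1.2]
rot total [ 0.1 -0.1  0. ] n 1 each [ 0.06 -0.13  0.  ]
trans cur [-0.0204  0.0589  0.0001] n 2 each [-0.0102  0.0295  0.    ]
trans after [-0.0204  0.0589  0.0001] n 2 each [-0.0102  0.0295  0.    ]
W [504. 385. 368.] q1 37.4 dpost-forearm 442
```

View pics/w20.png

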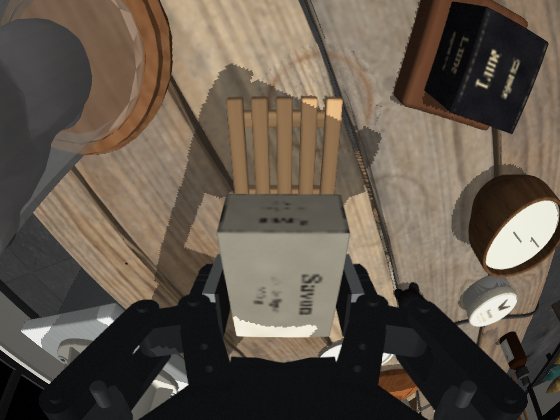

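send_rows:
  series:
    - [-0.01, 0.0295, 0, 0, 0, 0]
    - [-0.01, 0.0295, 0, 0, 0, 0]
    - [-0.006, 0.018, 0, 0, 0, 0]
    - [0, 0, 0, 0, 0, 0]
    - [0, 0, 0, 0, 0, 0]

```text
clock: 25.65
eef_pos: [463.0, 288.0, 26.9]
tcp_rot: [-1.571, -0.314, -1.957]
contact_force: [0.2, 0.7, -0.4]
opening: 0.578
```

```bash
python3 - <<'E'
from plan import *
d=grab('wrist','w21')
go([463.7,287.6,19.5],-112.3,-18,43)
im=d['frame'][80:330,150:410,::-1];cv2.imwrite('pics/w21z.png',cv2.resize(im,None,fx=2.4,fy=2.4,interpolation=cv2.INTER_CUBIC))
E
```

```text
now [463.5 288.3  27.6] q [ 0.65  0.63  1.75 -0.18  1.04  1.15] t 25.7 open 0.576 F [-0.7  0.5  0.2]
rot total [-0.1  0.1 -0.1] n 1 each [-0.07  0.13 -0.07]
trans cur [-0.0019  0.0079  0.0005] n 1 each [-0.0019  0.0079  0.0005]
trans after [-0.0019  0.0079  0.0005] n 1 each [-0.0019  0.0079  0.0005]
W [504. 385. 343.] q1 37.4 dpost-forearm 442
```

View pics/w21z.png

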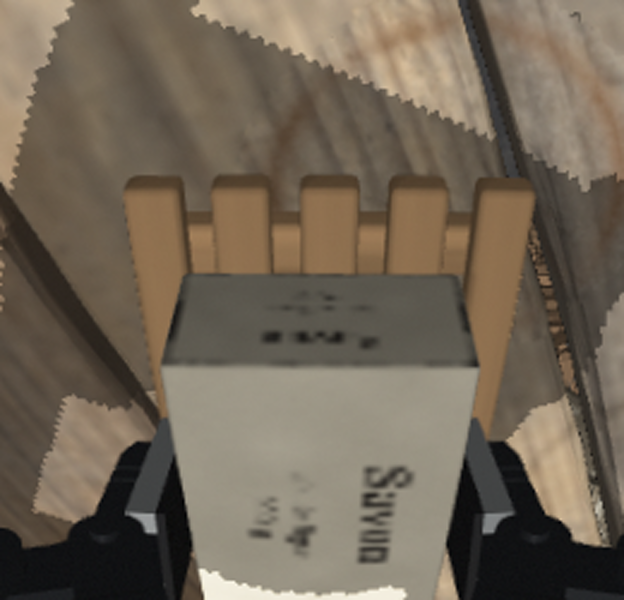

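```bash
python3 - <<'E'
from plan import *
d=load('w21');Z=lambda x,y:(x/2.4+150-.3,y/2.4+80-.3)
c=[onz(d,*Z(*p),23,True)[:2] for p in[(183,275),(460,275)]]
b=[onz(d,*Z(*p),14,True)[:2] for p in[(126,190),(534,190)]]
a=np.radians(67.7);L=np.array([np.cos(a),np.sin(a)]);S=np.array([np.sin(a),-np.cos(a)])
C=np.array([466,293.2])
for nm,q in(('soap',c),('rack',b)): print(nm,[((p-C)@L).round(1) for p in q],[((p-C)@S).round(1) for p in q])
E
```

```text
soap [np.float64(36.9), np.float64(37.1)] [np.float64(-25.7), np.float64(23.9)]
rack [np.float64(49.5), np.float64(49.9)] [np.float64(-36.5), np.float64(37.9)]
```

send_rows:
  series:
    - [-0.0015, 0.005, 0.0012, 0, 0, 0]
    - [-0.0008, 0.0028, 0, 0, 0, 0]
    - [0, 0, 0, 0, 0, 0]
    - [0, 0, 0, 0, 0, 0]

```text
clock: 26.1
eef_pos: [464.5, 287.4, 18.9]
tcp_rot: [-1.57, -0.313, -1.96]
contact_force: [0.8, -0.3, -0.3]
opening: 0.578
```

```bash
python3 - <<'E'
from plan import *
go([464.5,287.6,19],-112.3,-18,43)
E
```

```text
now [464.5 287.4  18.9] q [ 0.65  0.65  1.75 -0.18  1.03  1.16] t 26.1 open 0.578 F [ 0.8 -0.3 -0.3]
rot total [-0.   0.  -0.1] n 1 each [-0.03  0.02 -0.06]
trans cur [-0.0002 -0.0002 -0.0001] n 1 each [-0.0002 -0.0002 -0.0001]
trans after [-0.0002 -0.0002 -0.0001] n 1 each [-0.0002 -0.0002 -0.0001]
W [504. 385. 342.] q1 37.3 dpost-forearm 442
```

Release and lift.

send_rows:
  series:
    - [0, 0, 0, 0, 0, 0]
    - [0, 0, 0, 0, 0, 0]
    - [0, 0, 0, 0, 0, 0]
    - [0, 0, 0, 0, 0, 0]
    - [0, 0, 0, 0, 0, 0]
  gripper: 0.85

```text
clock: 26.6
eef_pos: [464.4, 287.4, 18.7]
tcp_rot: [-1.57, -0.313, -1.96]
contact_force: [0.4, 0.0, -0.7]
opening: 0.847
```

send_rows:
  series:
    - [0.003, -0.0095, 0, 0, 0, 0]
    - [0.006, -0.019, 0, 0, 0, 0]
    - [0.009, -0.028, 0, 0, 0, 0]
    - [0.012, -0.038, 0, 0, 0, 0]
    - [0.012, -0.038, 0, 0, 0, 0]
    - [0, 0, 0, 0, 0, 0]
    - [0, 0, 0, 0, 0, 0]
  gripper: 1

```text
clock: 27.3
eef_pos: [465.2, 288.6, 159.2]
tcp_rot: [-1.569, -0.311, -1.96]
contact_force: [-0.4, 0.0, 0.4]
opening: 0.998
```

```bash
python3 - <<'E'
from plan import *
d=grab('wrist','w22')
go([610,60,150],-60,-22,43)
go([610,60,150],-90,-25,43)
E
```

```text
now [464.5 288.1 158. ] q [ 0.65  0.46  1.69 -0.16  1.27  1.11] t 27.35 open 1.0 F [ 0.6 -0.1 -0.3]
rot total [ 17.8 -49.2  -3.8] n 7 each [ 2.55 -7.02 -0.54]
trans cur [0.1459 0.0557 0.2211] n 7 each [0.0208 0.008  0.0316]
trans after [0.2476 0.1086 0.0119] n 7 each [0.0354 0.0155 0.0017]
W [546. 170. 465.] q1 17.3 dpost-forearm 333
now [464.5 288.1 158. ] q [ 0.65  0.46  1.69 -0.16  1.27  1.11] t 27.35 open 1.0 F [ 0.6 -0.1 -0.3]
rot total [  8.1 -20.8  -7. ] n 3 each [ 2.71 -6.92 -2.33]
trans cur [0.1459 0.0557 0.2211] n 7 each [0.0208 0.008  0.0316]
trans after [0.2034 0.1036 0.1455] n 7 each [0.0291 0.0148 0.0208]
W [610. 204. 458.] q1 18.5 dpost-forearm 340
```

View pics/w22.png

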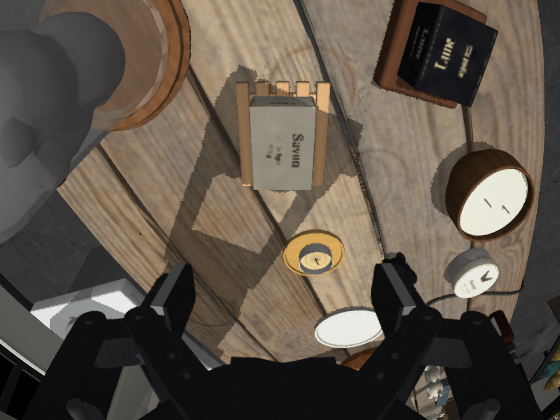

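```bash
python3 - <<'E'
from plan import *
go([620,50,130],-60,-25,43)
# soap check
d=load('w22');im=d['frame'][60:210,220:350,::-1];cv2.imwrite('pics/w22z.png',cv2.resize(im,None,fx=4,fy=4,interpolation=cv2.INTER_CUBIC))
E
```

```text
now [464.5 288.1 158. ] q [ 0.65  0.46  1.69 -0.16  1.27  1.11] t 27.35 open 1.0 F [ 0.6 -0.1 -0.3]
rot total [ 19.1 -48.7  -6.6] n 7 each [ 2.73 -6.96 -0.94]
trans cur [0.145  0.0764 0.2341] n 7 each [0.0207 0.0109 0.0334]
trans after [0.2455 0.1454 0.0156] n 7 each [0.0351 0.0208 0.0022]
W [548. 174. 438.] q1 17.7 dpost-forearm 335
```

View pics/w22z.png

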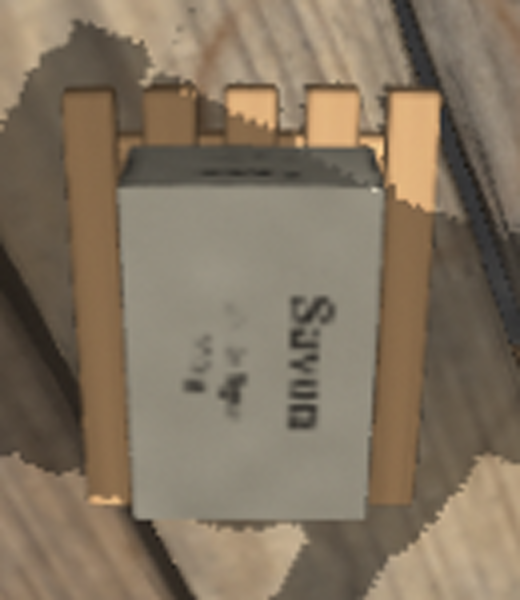

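send_rows:
  series:
    - [0, 0, 0, 2.7, -7, -0.9]
    - [0, 0, 0, 2.7, -7, -0.9]
    - [0, 0, 0, 2.7, -7, -0.9]
    - [0, 0, 0, 2.7, -7, -0.9]
    - [0, 0, 0, 2.7, -7, -0.9]
    - [0, 0, 0, 2.7, -7, -0.9]
    - [0, 0, 0, 2.7, -7, -0.9]

```text
clock: 28.05
eef_pos: [463.9, 287.7, 156.2]
tcp_rot: [-1.578, -0.432, -1.035]
contact_force: [0.9, -0.3, 0.3]
opening: 0.997
```

send_rows:
  series:
    - [0.02, 0.012, 0.001, 0, 0, 0]
    - [0.035, 0.021, 0.002, 0, 0, 0]
    - [0.035, 0.021, 0.002, 0, 0, 0]
    - [0.035, 0.021, 0.002, 0, 0, 0]
    - [0.035, 0.021, 0.002, 0, 0, 0]
    - [0.035, 0.021, 0.002, 0, 0, 0]
    - [0.035, 0.021, 0.002, 0, 0, 0]
    - [0.015, 0.009, 0.001, 0, 0, 0]

```text
clock: 28.85
eef_pos: [619.6, 46.7, 124.4]
tcp_rot: [-1.578, -0.43, -1.043]
contact_force: [0.1, 0.9, -1.0]
opening: 1.001
```

send_rows:
  series:
    - [0, 0, 0, 0, 0, 0]
    - [0, 0, 0, 0, 0, 0]

```text
clock: 29.05
eef_pos: [618.7, 49.9, 125.3]
tcp_rot: [-1.576, -0.429, -1.042]
contact_force: [0.4, 0.8, -0.2]
opening: 0.998
```

```bash
python3 - <<'E'
from plan import *
d=grab('wrist','w23')
go([638.9,16.7,60],-60,-25,43)
im=d['frame'][60:260,190:390,::-1];cv2.imwrite('pics/w23z.png',cv2.resize(im,None,fx=3,fy=3,interpolation=cv2.INTER_CUBIC))
E
```

```text
now [618.7  50.5 125.6] q [ 0.31  0.44  1.85 -0.58  0.84  0.17] t 29.1 open 0.999 F [-0.3  0.  -0. ]
rot total [ 0.1  0.3 -0.4] n 1 each [ 0.13  0.31 -0.39]
trans cur [0.0085 0.076  0.0007] n 2 each [0.0042 0.038  0.0003]
trans after [0.008  0.0761 0.0005] n 2 each [0.004  0.038  0.0003]
W [567. 141. 368.] q1 14.0 dpost-forearm 310
```

View pics/w23z.png

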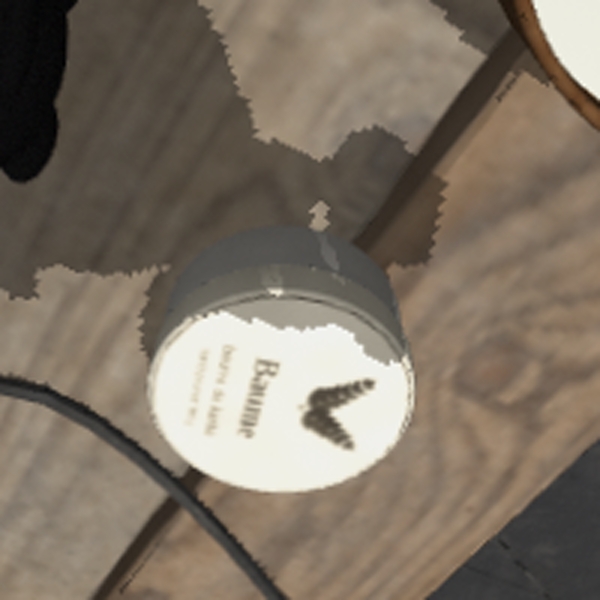

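Fit the lid circle.

```bash
python3 - <<'E'
from plan import *
d=load('w23');Z=lambda x,y:(x/3+190-.3,y/3+60-.3)
C=[(148,390),(165,340),(210,303),(275,287),(345,303),(395,345),(413,385),(400,435),(350,475),(285,492),(215,477),(165,440)]
q=np.array([onz(d,*Z(*c),34,True)[:2] for c in C],np.float32);print(cv2.fitEllipse(q))
t=grab('top','t23')
im=t['frame'][130:210,280:370,::-1];cv2.imwrite('pics/t23z.png',cv2.resize(im,None,fx=7,fy=7,interpolation=cv2.INTER_CUBIC))
t=grab('side','s23')
im=t['frame'][130:220,180:280,::-1];cv2.imwrite('pics/s23z.png',cv2.resize(im,None,fx=6,fy=6,interpolation=cv2.INTER_CUBIC))
E
```

```text
((633.2123413085938, 24.783374786376953), (67.00926971435547, 68.25711822509766), 46.664024353027344)
```

View pics/s23z.png

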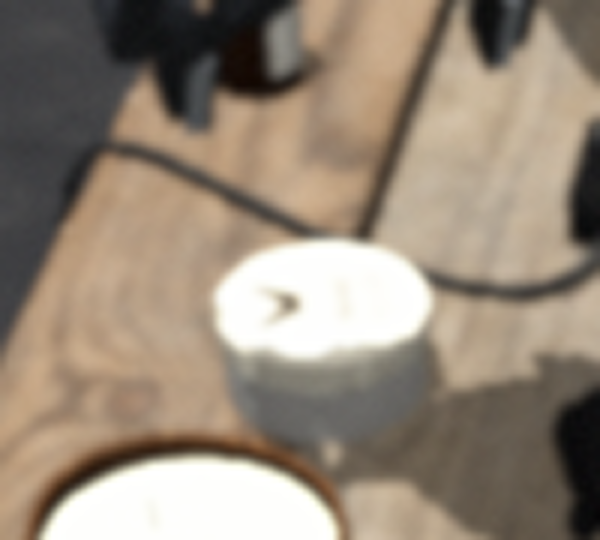

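```bash
python3 - <<'E'
from plan import *
d=load('w23');s=load('s23');Z=lambda x,y:(x/3+190-.3,y/3+60-.3)
print(tri([(d,*Z(281,388),True),(s,323/6+180-.4,298/6+130-.4,False)]))
print(onz(s,323/6+180-.4,298/6+130-.4,34))
E
python3 - <<'E'
from plan import *
go([638.9,15.3,45],-60,-25,43)
E
```

```text
(array([630.29969953,  31.63576323,  39.26568245]), [np.float64(0.8656663576884074), np.float64(0.8656663576883769)])
[633.06532284  23.5554337   34.        ]
now [619.   51.1 126.1] q [ 0.31  0.44  1.85 -0.58  0.84  0.17] t 29.2 open 0.999 F [ 0.1 -1.  -0.1]
rot total [ 0.1  0.4 -0.4] n 1 each [ 0.06  0.36 -0.37]
trans cur [ 0.0034  0.0907 -0.0006] n 3 each [ 0.0011  0.0302 -0.0002]
trans after [ 0.0028  0.0908 -0.0007] n 3 each [ 0.0009  0.0303 -0.0002]
W [567. 140. 353.] q1 13.8 dpost-forearm 309
```

send_rows:
  series:
    - [0.001, 0.02, -0.0002, 0, 0.3, -0.4]
    - [0.001, 0.03, -0.0002, 0, 0, 0]
    - [0.001, 0.03, -0.0002, 0, 0, 0]
    - [0, 0.01, 0, 0, 0, 0]
    - [0, 0, 0, 0, 0, 0]
    - [0, 0, 0, 0, 0, 0]

```text
clock: 29.8
eef_pos: [639.6, 15.1, 46.7]
tcp_rot: [-1.571, -0.437, -1.047]
contact_force: [0.7, 0.7, -0.1]
opening: 1.002
```

```bash
python3 - <<'E'
from plan import *
d=grab('wrist','w24')
go([638.7,14.6,4],-60,-25,43)
E
```

```text
now [639.9  15.1  47.1] q [ 0.24  0.57  1.86 -0.69  0.7   0.25] t 29.85 open 1.0 F [ 0.   0.7 -0.2]
rot total [-0.  -0.   0.1] n 1 each [-0.02 -0.02  0.08]
trans cur [-0.0184  0.039  -0.0013] n 2 each [-0.0092  0.0195 -0.0007]
trans after [-0.0184  0.039  -0.0013] n 2 each [-0.0092  0.0195 -0.0006]
W [567. 139. 312.] q1 13.8 dpost-forearm 309
```

View pics/w24.png

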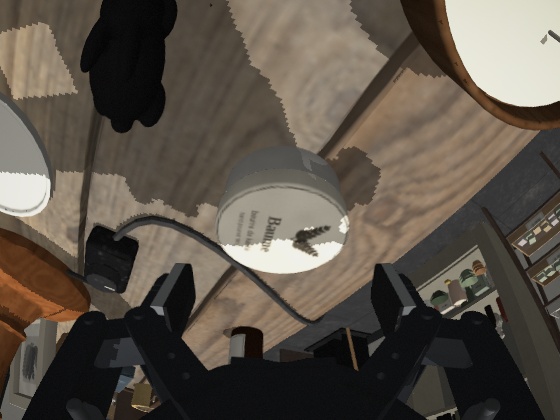

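send_rows:
  series:
    - [-0.0046, 0.0098, -0.0003, 0, 0, 0]
    - [-0.0046, 0.0098, -0.0003, 0, 0, 0]
    - [-0.0046, 0.0098, -0.0003, 0, 0, 0]
    - [-0.004, 0.008, -0.0003, 0, 0, 0]
    - [0, 0, 0, 0, 0, 0]
    - [0, 0, 0, 0, 0, 0]

```text
clock: 30.45
eef_pos: [637.9, 13.7, 4.0]
tcp_rot: [-1.573, -0.437, -1.047]
contact_force: [-0.9, 0.3, 1.5]
opening: 0.998
```

```bash
python3 - <<'E'
from plan import *
d=grab('wrist','w25');print(d['origin'])
go([638.7,14.6,4],-60,-25,43)
E
```

```text
[570.96662682 130.85830685  97.7870901 ]
now [638.2  13.8   4.4] q [ 0.24  0.64  1.87 -0.75  0.64  0.33] t 30.5 open 0.995 F [-0.2  0.3 -0.9]
rot total [ 0.1 -0.   0. ] n 1 each [ 0.09 -0.02  0.05]
trans cur [-0.0006  0.0002  0.0009] n 1 each [-0.0006  0.0002  0.0009]
trans after [-0.0006  0.0002  0.0009] n 1 each [-0.0006  0.0002  0.0009]
W [567. 139. 312.] q1 13.8 dpost-forearm 309
```

View pics/w25.png

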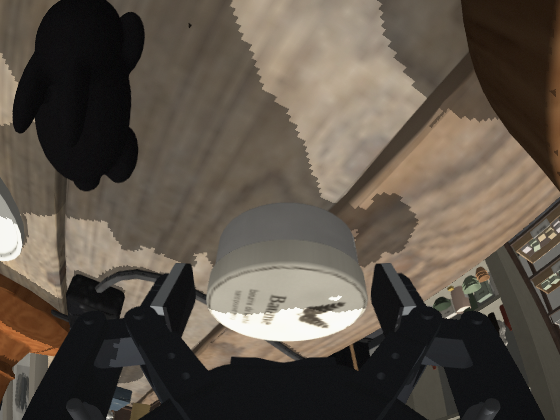

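send_rows:
  series:
    - [0, 0, 0.0005, 0, 0, 0]
    - [0, 0, 0, 0, 0, 0]
    - [0, 0, 0, 0, 0, 0]
    - [0, 0, 0, 0, 0, 0]
    - [0, 0, 0, 0, 0, 0]
    - [0, 0, 0, 0, 0, 0]
  gripper: 0.7
  squeeze: 35

```text
clock: 31.1
eef_pos: [639.0, 14.2, 5.2]
tcp_rot: [-1.571, -0.438, -1.048]
contact_force: [-2.1, 1.3, 6.0]
opening: 0.797
```

```bash
python3 - <<'E'
from plan import *
d=grab('wrist','w26')
go([638.7,14.6,4],-60,-25,43)
E
```

```text
now [639.   14.2   5.3] q [ 0.24  0.64  1.87 -0.75  0.64  0.33] t 31.15 open 0.796 F [-2.6  1.   7.3]
rot total [ 0.  -0.   0.1] n 1 each [ 0.02 -0.04  0.08]
trans cur [-0.001   0.0009 -0.0001] n 1 each [-0.001   0.0009 -0.0001]
trans after [-0.001   0.0009 -0.0001] n 1 each [-0.001   0.0009 -0.0001]
W [567. 139. 312.] q1 13.8 dpost-forearm 309
```

View pics/w26.png

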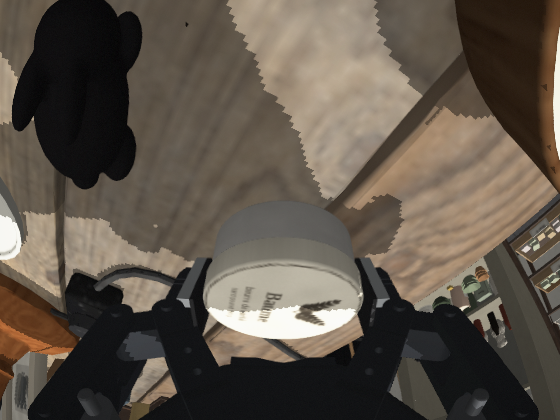

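send_rows:
  series:
    - [0.002, -0.0045, 0, 0, 0, 0]
    - [0.005, -0.0105, 0, 0, 0, 0]
    - [0.01, -0.021, 0, 0, 0, 0]
    - [0.01, -0.021, 0, 0, 0, 0]
    - [0, 0, 0, 0, 0, 0]
    - [0, 0, 0, 0, 0, 0]

```text
clock: 31.75
eef_pos: [639.1, 14.0, 68.3]
tcp_rot: [-1.57, -0.437, -1.049]
contact_force: [-0.3, -0.2, -1.8]
opening: 0.792
```

```bash
python3 - <<'E'
from plan import *
d=grab('wrist','w27');s=grab('side','s27')
im=s['frame'][130:220,180:280,::-1];cv2.imwrite('pics/s27z.png',cv2.resize(im,None,fx=6,fy=6,interpolation=cv2.INTER_CUBIC))
go([446.5,-49,65],-75,-25,40)
E
```

```text
now [638.1  13.7  66.9] q [ 0.24  0.54  1.86 -0.66  0.73  0.21] t 31.85 open 0.791 F [ 0.4 -0.5 -0.4]
rot total [-6.2 13.6  0. ] n 2 each [-3.1   6.79  0.02]
trans cur [-0.0384 -0.0154 -0.1973] n 6 each [-0.0064 -0.0026 -0.0329]
trans after [ 0.0091  0.0063 -0.2013] n 6 each [ 0.0015  0.0011 -0.0336]
W [409.  90. 373.] q1 12.4 dpost-forearm 299
```

View pics/w27.png

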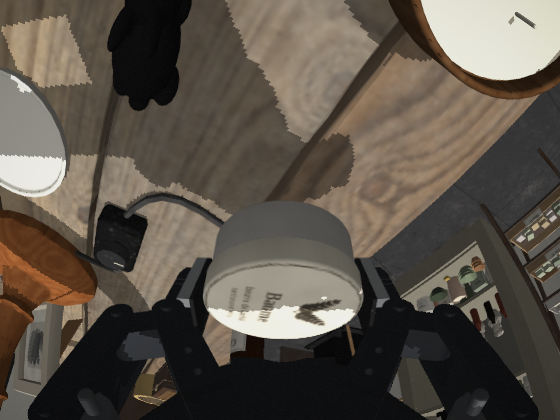

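View pics/s27z.png

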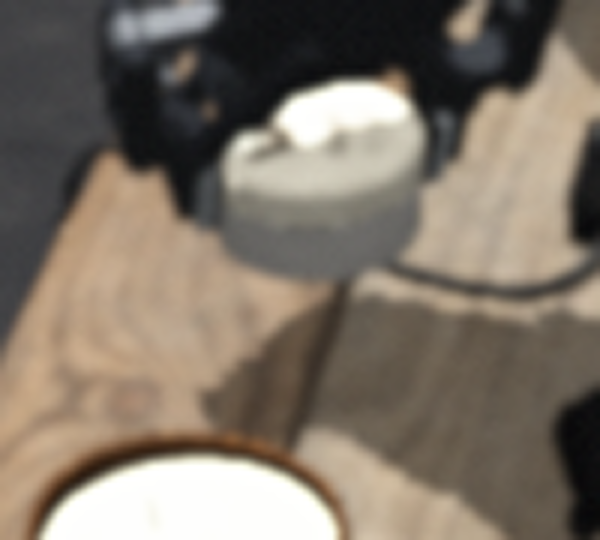

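```bash
python3 - <<'E'
from plan import *
a=load('w26')['frame'][190:350,190:380,::-1];b=load('w27')['frame'][190:350,190:380,::-1]
cv2.imwrite('pics/c.png',np.hstack([cv2.resize(x,None,fx=2.1,fy=2.1,interpolation=cv2.INTER_CUBIC) for x in(a,b)]))
s=load('s27')['frame'][135:185,205:265,::-1];cv2.imwrite('pics/s27y.png',cv2.resize(s,None,fx=11,fy=11,interpolation=cv2.INTER_CUBIC))
E
```

```text
(no output)
```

View pics/c.png

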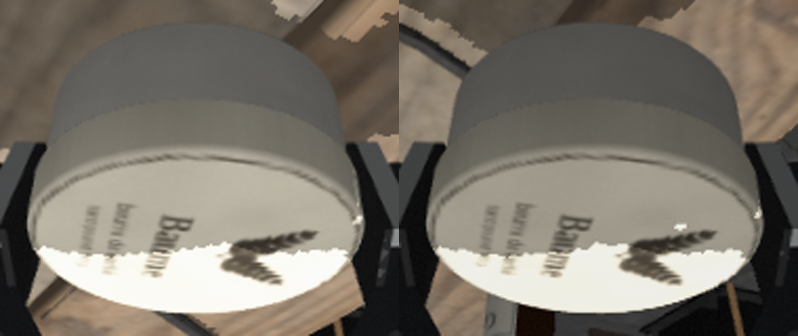

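View pics/s27y.png

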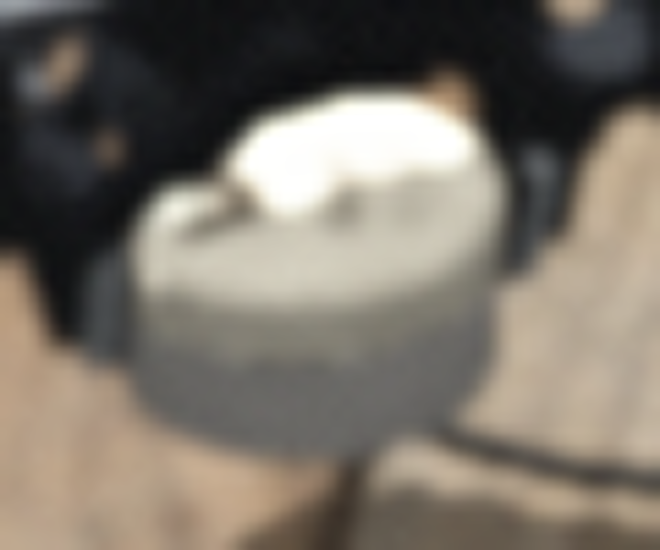

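```bash
python3 - <<'E'
from plan import *
d=load('w27');Z=lambda x,y:((x-399)/2.1+190-.25,y/2.1+190-.25)
C=[(428,222),(445,185),(490,158),(560,145),(640,147),(710,165),(750,190),(762,220),(745,258),(700,290),(640,307),(585,311),(520,303),(465,280),(437,250)]
for z in(92,95.6,99):
    q=np.array([onz(d,*Z(*c),z,True)[:2] for c in C],np.float32);print(z,cv2.fitEllipse(q))
# side: extremes
s=load('s27');Y=lambda x,y:(x/11+205-.45,y/11+135-.45)
for c in [(130,260),(505,200)]: print(onz(s,*Y(*c),95.6))
P=cloud(s);v,u=np.mgrid[150:172,214:252];
for a,b in [(222,157),(228,158),(235,158),(242,157),(248,153),(240,147),(235,148),(230,152),(225,155)]: print((a,b),P[b,a].round(1))
E
```

```text
92 ((636.8731079101562, 17.79716682434082), (70.96305084228516, 74.12199401855469), 19.624732971191406)
95.6 ((633.5397338867188, 23.610828399658203), (67.31819152832031, 70.31487274169922), 19.624610900878906)
99 ((630.3915405273438, 29.10151481628418), (63.875823974609375, 66.71924591064453), 19.62432861328125)
[656.36783938  48.06826959  95.6       ]
[597.72504313  21.19094222  95.6       ]
(222, 157) [647.8  39.7  93.6]
(228, 158) [635.8  42.7  94.3]
(235, 158) [623.3  39.8  93.6]
(242, 157) [611.1  35.3  94. ]
(248, 153) [602.1  22.5  95.4]
(240, 147) [621.5   1.6  94.3]
(235, 148) [630.    7.2  94.8]
(230, 152) [636.1  23.4  95.4]
(225, 155) [643.   35.4  95.7]
```

send_rows:
  series:
    - [0, 0, 0, -3.1, 6.8, 0]
    - [0, 0, 0, -3.1, 6.8, 0]
    - [0.001, 0, -0.02, 0, 0, 0]
    - [0.0015, 0.001, -0.034, 0, 0, 0]
    - [0.0015, 0.001, -0.034, 0, 0, 0]
    - [0.0015, 0.001, -0.034, 0, 0, 0]
    - [0.0015, 0.001, -0.034, 0, 0, 0]
    - [0, 0, 0, 0, 0, 0]

```text
clock: 32.65
eef_pos: [484.1, -36.1, 65.1]
tcp_rot: [-1.577, -0.437, -1.308]
contact_force: [0.2, 0.0, -1.3]
opening: 0.792
```

```bash
python3 - <<'E'
from plan import *
t=grab('top','t28');P=cloud(t);P0=cloud(load('top0'))
m=(np.abs(P-P0).max(-1)>30)&(P[...,2]>300)
D=np.hypot(P[...,0]-460,P[...,1]+205);D[~m]=9e9
i=np.argsort(D.ravel())[:3000:600]
for k in i: v,u=divmod(k,560);print(u,v,P[v,u].round(),D[v,u].round())
go([446.3,-48.3,65],-75,-25,40)
E
```

```text
375 251 [413.  21. 461.] 231.0
374 261 [398.  35. 515.] 248.0
357 243 [419.  48. 498.] 256.0
341 220 [453.  55. 446.] 260.0
456 350 [328.  25. 678.] 265.0
now [487.3 -35.1  65.7] q [ 0.23  0.41  2.12 -0.69  0.72  0.52] t 32.7 open 0.795 F [ 1.4 -0.9 -0.7]
rot total [0.1 0.  0. ] n 1 each [0.14 0.04 0.04]
trans cur [ 0.0016  0.0017 -0.043 ] n 2 each [ 0.0008  0.0008 -0.0215]
trans after [ 0.0016  0.0015 -0.043 ] n 2 each [ 0.0008  0.0008 -0.0215]
W [409.  90. 373.] q1 12.5 dpost-forearm 300
```

send_rows:
  series:
    - [0.0008, 0.0008, -0.0215, 0, 0, 0]
    - [0.0008, 0.0008, -0.0215, 0, 0, 0]
    - [0, 0, 0, 0, 0, 0]
    - [0, 0, 0, 0, 0, 0]
    - [0, 0, 0, 0, 0, 0]

```text
clock: 33.2
eef_pos: [450.7, -47.0, 65.8]
tcp_rot: [-1.568, -0.437, -1.31]
contact_force: [-0.2, 0.2, -0.3]
opening: 0.794
```

```bash
python3 - <<'E'
from plan import *
t=grab('top','t29');P=cloud(t);P0=cloud(load('top0'))
m=(np.abs(P-P0).max(-1)>30)&(P[...,2]>300)
D=np.hypot(P[...,0]-460,P[...,1]+205);D[~m]=9e9
k=D.argmin(); v,u=divmod(k,560);print(u,v,P[v,u].round(),D[v,u].round())
grab('wrist','w29')
go([446.3,-48.3,25],-75,-25,40)
E
```

```text
369 254 [415.  18. 411.] 227.0
now [450.3 -47.1  65.8] q [ 0.22  0.37  2.2  -0.73  0.69  0.56] t 33.3 open 0.795 F [ 0.1  0.5 -0.8]
rot total [-0.1 -0.   0. ] n 1 each [-0.12 -0.04  0.04]
trans cur [-0.0172  0.037  -0.0043] n 2 each [-0.0086  0.0185 -0.0021]
trans after [-0.0171  0.037  -0.0042] n 2 each [-0.0086  0.0185 -0.0021]
W [409.  90. 333.] q1 12.5 dpost-forearm 300
```

View pics/w29.png

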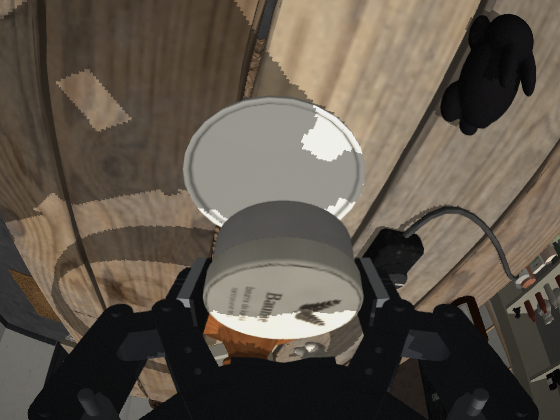

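send_rows:
  series:
    - [-0.0086, 0.0185, -0.0021, 0, 0, 0]
    - [-0.0086, 0.0185, -0.0021, 0, 0, 0]
    - [0, 0, 0, 0, 0, 0]
    - [0, 0, 0, 0, 0, 0]
    - [0, 0, 0, 0, 0, 0]

```text
clock: 33.8
eef_pos: [446.0, -48.5, 25.7]
tcp_rot: [-1.568, -0.437, -1.31]
contact_force: [0.0, -0.9, -1.5]
opening: 0.796
```

```bash
python3 - <<'E'
from plan import *
d=grab('wrist','w30')
go([446.3,-48.3,12],-75,-25,40)
im=d['frame'][100:350,150:410,::-1];cv2.imwrite('pics/w30z.png',cv2.resize(im,None,fx=2.4,fy=2.4,interpolation=cv2.INTER_CUBIC))
E
```

```text
now [446.  -48.5  25.8] q [ 0.22  0.45  2.22 -0.83  0.61  0.68] t 33.85 open 0.792 F [ 0.2 -0.1 -1.1]
rot total [-0.1 -0.1  0.1] n 1 each [-0.14 -0.06  0.06]
trans cur [-0.0059  0.0125  0.0003] n 1 each [-0.0059  0.0125  0.0003]
trans after [-0.0059  0.0125  0.0003] n 1 each [-0.0059  0.0125  0.0003]
W [409.  90. 320.] q1 12.5 dpost-forearm 300
```

View pics/w30z.png

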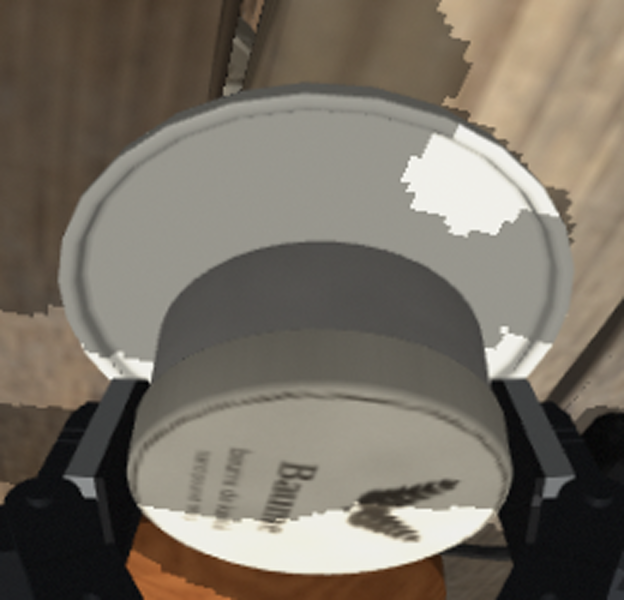

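```bash
python3 - <<'E'
from plan import *
from scipy.optimize import least_squares
d=load('w30');Z=lambda x,y:(x/2.4+150-.3,y/2.4+100-.3)
C=[(60,280),(75,220),(125,155),(200,108),(305,85),(400,95),(480,130),(540,185),(572,250)]
q=np.array([onz(d,*Z(*c),10,True)[:2] for c in C]);s=least_squares(lambda p:np.hypot(*(q-p).T)-56,[443,-37]);print('dish',s.x,s.fun.round(1))
C=[(165,310),(200,275),(255,250),(322,240),(390,250),(440,275),(475,310)]
q=np.array([onz(d,*Z(*c),20.5,True)[:2] for c in C]);s=least_squares(lambda p:np.hypot(*(q-p).T)-33,[443,-37]);print('tin bottom',s.x,s.fun.round(1))
C=[(128,470),(150,430),(200,400),(300,388),(400,392),(470,420),(511,465),(490,515),(420,555),(330,572),(240,562),(170,530)]
q=np.array([onz(d,*Z(*c),54.5,True)[:2] for c in C],np.float32);print('lid',cv2.fitEllipse(q))
E
```

```text
dish [443.22445009 -38.32507704] [-0.7 -1.2 -0.7  0.5  1.2  1.  -0.1 -1.2 -1.3]
tin bottom [443.69017519 -39.02912462] [ 0.3 -0.2 -0.2  0.1  0.1 -0.2  0.3]
lid ((442.5263977050781, -35.328163146972656), (65.6072769165039, 67.28975677490234), 32.97277069091797)
```

Centred within about 2 mm. Lower.

send_rows:
  series:
    - [-0.003, 0.0063, 0.0003, 0, 0, 0]
    - [-0.0023, 0.005, 0, 0, 0, 0]
    - [0, 0, 0, 0, 0, 0]
    - [0, 0, 0, 0, 0, 0]

```text
clock: 34.25
eef_pos: [445.3, -48.6, 12.4]
tcp_rot: [-1.57, -0.437, -1.309]
contact_force: [-0.3, 0.0, -1.6]
opening: 0.793
```

```bash
python3 - <<'E'
from plan import *
d=grab('wrist','w31')
go([446.3,-48.3,11.5],-75,-25,40)
im=d['frame'][100:350,150:410,::-1];cv2.imwrite('pics/w31z.png',cv2.resize(im,None,fx=2.4,fy=2.4,interpolation=cv2.INTER_CUBIC))
E
```

```text
now [445.4 -48.6  12.5] q [ 0.22  0.48  2.23 -0.87  0.59  0.72] t 34.3 open 0.791 F [-0.1 -0.1 -0.4]
rot total [-0. -0.  0.] n 1 each [-0.05 -0.02  0.05]
trans cur [-0.0004  0.0009  0.001 ] n 1 each [-0.0004  0.0009  0.001 ]
trans after [-0.0004  0.0009  0.001 ] n 1 each [-0.0004  0.0009  0.001 ]
W [409.  90. 320.] q1 12.5 dpost-forearm 300
```

View pics/w31z.png

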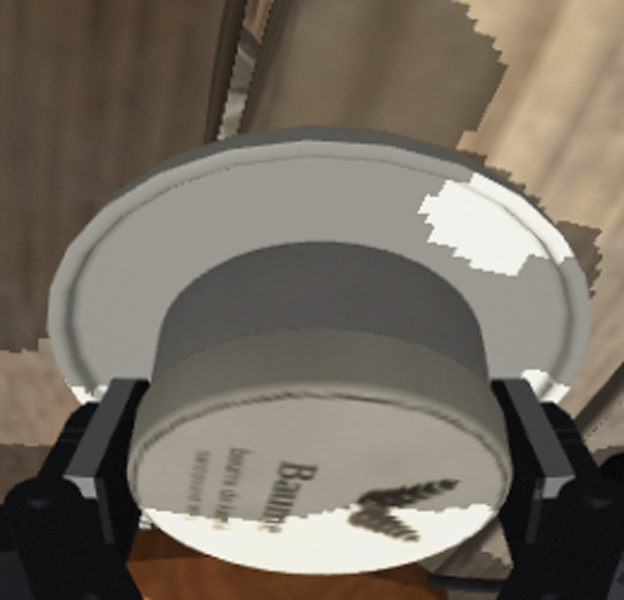

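send_rows:
  series:
    - [-0.0005, 0.001, 0, 0, 0, 0]
    - [0, 0, 0, 0, 0, 0]

```text
clock: 34.5
eef_pos: [445.5, -48.5, 11.4]
tcp_rot: [-1.569, -0.437, -1.31]
contact_force: [-0.5, 0.5, -2.4]
opening: 0.79
```

send_rows:
  series:
    - [0, 0, 0, 0, 0, 0]
    - [0, 0, 0, 0, 0, 0]
    - [0, 0, 0, 0, 0, 0]
    - [0, 0, 0, 0, 0, 0]
    - [0, 0, 0, 0, 0, 0]
  gripper: 1

```text
clock: 35.0
eef_pos: [445.5, -48.5, 11.5]
tcp_rot: [-1.569, -0.437, -1.31]
contact_force: [-0.3, -0.4, 0.0]
opening: 1.0
```

send_rows:
  series:
    - [0.002, -0.0045, 0, 0, 0, 0]
    - [0.004, -0.009, 0, 0, 0, 0]
    - [0.0065, -0.0135, 0, 0, 0, 0]
    - [0.0085, -0.018, 0, 0, 0, 0]
    - [0.0085, -0.018, 0, 0, 0, 0]
    - [0, 0, 0, 0, 0, 0]

```text
clock: 35.6
eef_pos: [446.7, -48.3, 83.1]
tcp_rot: [-1.565, -0.437, -1.311]
contact_force: [0.3, 0.0, -0.1]
opening: 1.006
```

```bash
python3 - <<'E'
from plan import *
d=grab('wrist','w32')
go([460,180,180],-75,-25,40)
E
```

```text
now [446.2 -48.4  82.1] q [ 0.22  0.33  2.21 -0.7   0.71  0.52] t 35.65 open 0.999 F [-0.7 -0.6 -0.6]
rot total [-0.2 -0.1  0. ] n 1 each [-0.22 -0.11  0.05]
trans cur [-0.1553 -0.1803  0.0728] n 7 each [-0.0222 -0.0258  0.0104]
trans after [-0.1553 -0.1805  0.0724] n 7 each [-0.0222 -0.0258  0.0103]
W [423. 319. 488.] q1 37.0 dpost-forearm 441
```

View pics/w32.png

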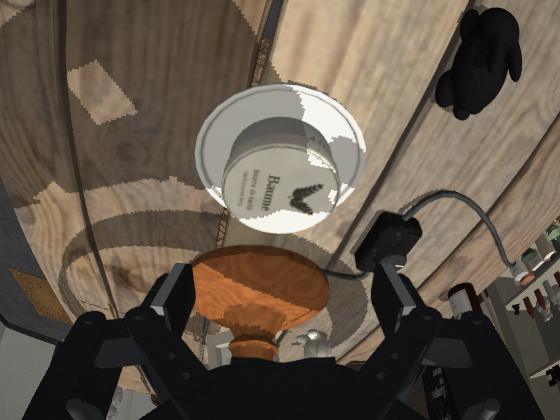

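send_rows:
  series:
    - [-0.022, -0.026, 0.01, 0, 0, 0]
    - [-0.022, -0.026, 0.01, 0, 0, 0]
    - [-0.022, -0.026, 0.01, 0, 0, 0]
    - [-0.022, -0.026, 0.01, 0, 0, 0]
    - [-0.022, -0.026, 0.01, 0, 0, 0]
    - [-0.022, -0.026, 0.01, 0, 0, 0]
    - [0, 0, 0, 0, 0, 0]

```text
clock: 36.35
eef_pos: [456.8, 150.0, 167.2]
tcp_rot: [-1.565, -0.436, -1.309]
contact_force: [0.1, 1.2, -0.2]
opening: 1.0
```

```bash
python3 - <<'E'
from plan import *
go([330,260,310],-75,-18,40)
E
```

```text
now [456.8 150.  167.2] q [ 0.6   0.29  1.97 -0.47  1.08  0.61] t 36.35 open 1.0 F [ 0.1  1.2 -0.2]
rot total [-0.3  0.   7. ] n 1 each [-0.32  0.04  6.96]
trans cur [-0.0659 -0.1887 -0.093 ] n 6 each [-0.011  -0.0314 -0.0155]
trans after [-0.0881 -0.1788 -0.094 ] n 6 each [-0.0147 -0.0298 -0.0157]
W [303. 361. 633.] q1 50.0 dpost-forearm 484
```

send_rows:
  series:
    - [-0.011, -0.0314, -0.0155, 0, 0, 0]
    - [-0.011, -0.0314, -0.0155, 0, 0, 0]
    - [-0.011, -0.0314, -0.0155, 0, 0, 0]
    - [-0.011, -0.0314, -0.0155, 0, 0, 0]
    - [-0.011, -0.0314, -0.0155, 0, 0, 0]
    - [-0.011, -0.0314, -0.0155, 0, 0, 0]
    - [0, 0, 0, 0, 0, 0]
    - [0, 0, 0, 0, 0, 0]

```text
clock: 37.15
eef_pos: [329.1, 256.5, 308.3]
tcp_rot: [-1.569, -0.438, -1.309]
contact_force: [-0.2, -0.5, -0.4]
opening: 0.998
```

```bash
python3 - <<'E'
from plan import *
s=r.sense();print(s['clock'],s['eef_pos'],np.abs(s['qvel']).max())
t=grab('top','t33');grab('side','s33');grab('wrist','w33')
im=t['frame'][110:310,130:420,::-1];cv2.imwrite('pics/t33z.png',cv2.resize(im,None,fx=2.75,fy=2.75,interpolation=cv2.INTER_CUBIC))
E
```

```text
37.15 [329.11267456 256.48029    308.30491893] 0.02254882333885874
```

View pics/t33z.png

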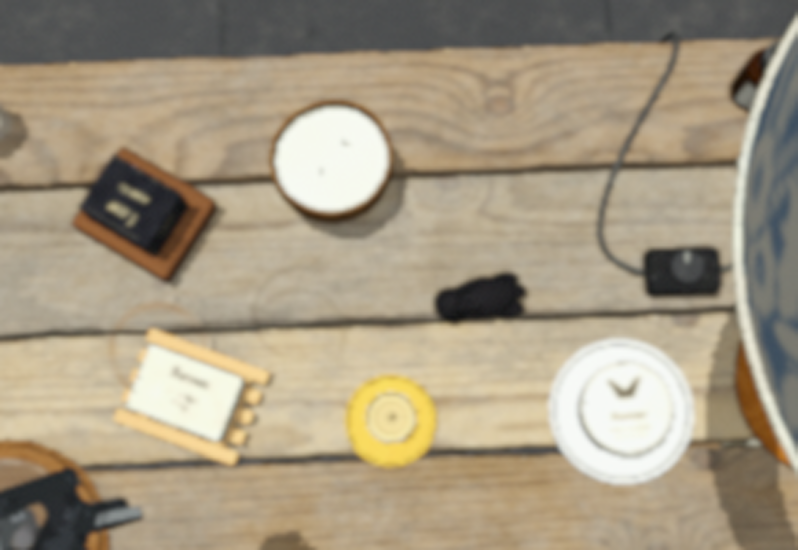

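View pics/s33.png

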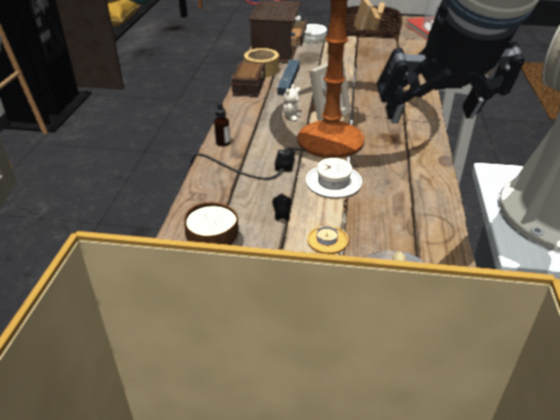

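```bash
python3 - <<'E'
from stands import *
d=load('t33');Z=lambda x,y:(x/2.75+130-.3,y/2.75+110-.3)
# carton top face corners; soap; tin lid; tea
def pr(n,C,z,S,ang):
    P=[onz(d,*Z(*c),z)[:2] for c in C];e=[P[i]-P[i-1] for i in range(4)];L=max(e,key=np.linalg.norm)
    print(n,(np.mean(P,0)-S).round(1),'ang',(np.degrees(np.arctan2(L[1],L[0]))-ang)%180)
pr('carton',[(112,153),(184,197),(150,250),(82,203)],65,np.array([610.3,328]),57.1)
pr('soap',[(156,345),(244,378),(217,441),(129,405)],40,np.array([466,293.2]),67.7)
print('tin',onz(d,*Z(628,398),40)[:2]-[443.4,-38]);print('tl',onz(d,*Z(391,417),17)[:2]-[442.5,140.3])
for u,v in((333,160),(480,297)): print(d['frame'][int(Z(u,v)[1]),int(Z(u,v)[0])])
a=cv2.absdiff(load('top0')['frame'],d['frame']).max(-1)
print('diff bowl',a[145:195,225:275].mean(),'hare',a[205:232,285:325].mean())
P=cloud(d)
for n,(u,v) in dict(carton=(130,205),soap=(190,395),tin=(628,400),tl=(391,417)).items(): x,y=Z(u,v);print(n,P[int(y)-2:int(y)+3,int(x)-2:int(x)+3,2].mean().round(1))
E
```

```text
carton [-1.1  0.1] ang 179.01534656283332
soap [ 0.3 -1.4] ang 178.23584951156616
tin [ 5.78600694 -0.50776166]
tl [ 1.2379715  -0.82873969]
[247 249 241]
[40 39 42]
diff bowl 4.5304 hare 3.589814814814815
carton 64.4
soap 39.5
tin 39.7
tl 10.9
```

```bash
python3 - <<'E'
from stands import *
a=load('t33')['frame'][225:295,320:392,::-1];b=load('s33')['frame'][150:205,295:375,::-1]
cv2.imwrite('pics/tin.png',np.hstack([cv2.resize(a,(396,385),interpolation=cv2.INTER_CUBIC),cv2.resize(b,(400,275),interpolation=cv2.INTER_CUBIC)[:275] if 0 else cv2.copyMakeBorder(cv2.resize(b,(400,275),interpolation=cv2.INTER_CUBIC),0,110,0,0,cv2.BORDER_CONSTANT)]))
E
```

```text
(no output)
```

View pics/tin.png

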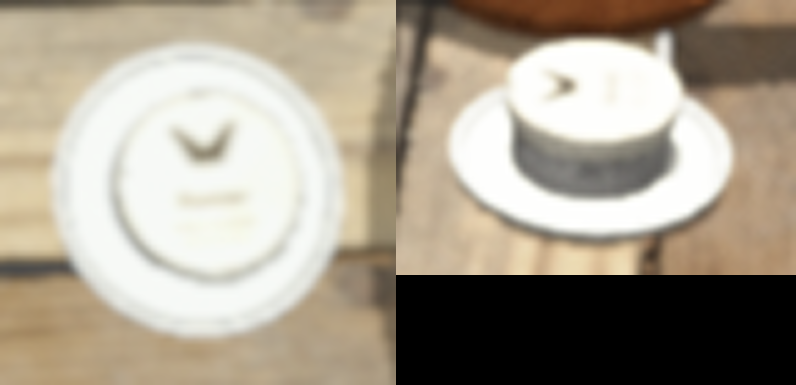

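```bash
python3 - <<'E'
from stands import *
t=load('t33');s=load('s33')
a=(357.1,257.7);b=(334.4,167.2)
print(onz(t,*a,40),onz(s,*b,40),tri([(t,*a,False),(s,*b,False)]))
print('dish',onz(t,320+198/5.5-.4,225+190/5.5-.4,10))
E
```

```text
[442.54710965 -36.02144596  40.        ] [441.79210741 -35.61924111  40.        ] (array([442.18182379, -36.04170756,  39.76959743]), [np.float64(0.3838829081686818), np.float64(0.38388290816860826)])
dish [442.17245012 -38.17685306  10.        ]
```

Tin is about 2 mm from the dish centre with its lid top at 39.8 mm, which is right. Handing in.

```bash
python3 -c "
from rig import r
print(r.sign_off()); print(r.sense()['clock'])"
```

```text
the job is handed in; nothing more can be done
None
the job is handed in; nothing more can be done
```

I took the pile apart from the top and set all four things on their stands, then handed the job in at about 37 s on the robot's clock. I held the tool tilted 18–25° about the jaw axis throughout, so the forearm cleared the lamp shade by about 30 mm.

My last checks before handing in, from the top, side and wrist pictures:

| Thing | Stand | Off the stand's middle | Angle off the stand's long side |
|---|---|---|---|
| Tea light | brass saucer | about 2 mm | – |
| Carton | wooden block | about 1 mm | about 1° |
| Soap | slatted rack | about 1.5 mm | about 2° |
| Tin | white dish | about 2 mm | – |

- **Heights:** The tops of the carton, soap and tin measured 64.4, 39.5 and 39.7–39.8 mm, which fits resting flat on their stands. For the tea light I only have a top-view depth of 10.9 mm; I judged it to be lying flat from the wrist picture after letting go.
- **Bystanders:** The hare and bowl candle look unchanged when the first and last top pictures are compared.
- **Robot:** The arm was clear of everything at the end, with no contact force.

Two checks disagreed at first:
- **Tin held in the gripper:** it looked tilted in the side picture, but the depth readings across its lid and the wrist view showed it upright.
- **Tin in the dish:** a first estimate by eye put it 5.8 mm off the middle. A closer reading from two views gave about 2 mm.

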